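Gauge a breathing-circuit sleeve and show it to the inspection camera

TASK

Take the orange-banded connector sleeve out of the tray and slide it fully home over the brass gauge pin, down onto the shoulder, to test its bore. Then draw it off again and hold it in the air in front of the tilted inspection camera, on the lens's axis and square to it, with the orange end facing the lens 9 cm from the glass. Finish while still holding it there, steady in the gripper; leave the green-banded sleeves standing in their places and do not touch the camera.

Things in the scene. Friction and masses are not known exactly. Their poses are not given: they have to be found in the camera images.
- sleeve_center (a point): Centre (half-way up) of the sleeve to be tested: a white plastic tube with an orange band around its lower 20 mm, 30 mm outside diameter, 22 mm bore open at both ends, 60 mm long, about 30 g. It starts standing upright in the tray, orange end down. z = tube axis, pointing from the orange end to the white end.
- sleeve_end (a point): Centre of the orange end face of that sleeve, on the tube axis, 30 mm below sleeve_center; same axes.
- sleeve: The same orange-banded sleeve as a body; origin at the centre of its orange end face, z along the tube to the white end.
- spare_a_center (a point): Centre of a green-banded sleeve of the same size, standing in the tray, to be left alone.
- spare_b_center (a point): Centre of the other green-banded sleeve, likewise.
- tray: Blue open tray fixed to the table, 115 (its x) x 300 (its y) x 16 mm high, walls and floor 4 to 5 mm thick. The three sleeves stand in a row along its y axis, at y = -90, 0 and +90 mm within about 10 mm, in any order. Origin at the centre of its underside.
- gauge_shoulder (a point): Plug gauge fixed to the table: centre of its shoulder, 20 mm above the table, z up. A dark steel foot (80 mm diameter, 14 mm high) carries a brass shoulder (48 mm diameter, 6 mm high), from which a brass pin of 19 mm diameter rises 44 mm, its top 12 mm tapering to 8 mm. Fully home: the sleeve's end rests on the shoulder.
- lens: Lens head of the inspection camera: black cylinder, 60 mm diameter, 52 mm long, white light ring and dark glass at its upper end. Origin at the centre of the front glass, 100 mm above the table; z = optical axis out of the lens, up and back towards the robot, always 30 degrees from vertical; y level. The centre of the orange end must finally lie on this axis 90 mm out, the white end farther out.
- camera: The camera's stand, fixed to the table: grey round foot of 100 mm diameter and 14 mm height and a short bracket; it carries the lens head. Origin at the centre of the foot's underside; its -x is the side to which the lens leans.
Mind the look-alikes: they are no part of the job. Of the things that look like the part that bears gauge_shoulder, the smaller one is meant.

How it is judged:
By the outcome, as a careful person would: the job done as asked, in the order asked, and still so for the second after the job is handed in, while the arm keeps its last pose, push and grip.
It also fails if it takes over 45 s, if anything falls off the work surface, if the arm or the gripper's body presses on something with over 40 N, if the wrist force passes 120 N, or if a joint passes its speed limit or range.

ROBOT

A 6-joint arm with a two-finger parallel gripper is mounted at the origin on the work surface. World frame = base frame: x ahead of the robot, y to its left, z up, the work surface at z = 0. Lengths are in mm, angles in rad, forces in N, time in s.
With the tool pointing down it reaches from about 350 to 775 mm from the base axis. Payload 7.3 kg.
Tool frame: the origin (TCP) lies at the very end of the fingers, on their centre line; the grasp point (between the pads) lies 19 mm behind it; z points along the fingers, x is the direction in which the jaws open and shut, and the axes are right-handed (so a half turn about z gives the same grasp; the last joint's range is limited). The gripper opens to 92 mm and grips with 3 to 60 N. Pads are 19 mm wide; open, the fingers measure 130 mm over their backs; the gripper's body (75 mm by 190 mm) begins 47 mm behind the grasp point.
Start: joints at [0.974, 0.342, 1.524, -0, 1.275, -0.146], TCP at [228.726, 472.581, 188.041] pointing down, gripper open.
Joint ranges: [-2.53, 2.53], [-0.77, 2.02], [0.04, 2.7], [-1, 4.14], [0.28, 2.66], [-3.11, 3.11]. Speed limits (rad/s): [2.57, 2.57, 3.14, 3.14, 3.14, 3.14].

INTERFACE

Orientations are given as [roll, pitch, yaw] about the fixed x, y, z axes, in that order (R = Rz(yaw) Ry(pitch) Rx(roll)).
In Python, from cell import get_state, optics, ctrl gives the robot as it stands.
- The arm moves only by the shell command python3 -m handwheel 'ROWS' [FORCE]. ROWS is JSON, a list of rows, each a list of 7 numbers: the shift along the world's x, y, z in mm, then the turn, a rotation vector about the world's x, y, z in degrees, then the finger opening in mm, from 0 to 91.8. A call has 1 to 12 rows; each row is the pose to reach, as a shift and turn from the pose commanded when the call began; what a row does not reach only later rows make up. A row lasts 1/10 s, in which the tool goes at most 50 mm and 8.59 degrees, less where a joint would pass 70% of its speed; a pose out of reach is approached as far as the arm can. A call with a gripper value outside its range is refused whole. The fingers move at their own pace and stop on an object; FORCE is the grip in N (left out, the last holds). Time passes only in rows, so rows that repeat a pose let the fingers close. It gives the time, the measured TCP pose, the force and the opening at its end, in the units of the state.
- get_state(): the state, without advancing time (a new reading comes with each control period).
- optics.capture(name): name is "scene" or "top"; returns a dict with "img" (420x560x3 uint8, red, green, blue), "fov_y" (degrees; the focal length in pixels is half the picture's height over the tangent of half this angle, whatever the lens; pixels are square), "cx", "cy" (the principal point, pixels), "xyz" and "rotation" of the camera in the world. Camera axes: x right, y up, looking along -z (the intrinsics and any distortion apply to the point x, -y, -z); pixel columns grow to the right and rows downward; lengths in mm; the calibration is good to about 2 mm. A picture is of the moment at which its call begins. There is no depth.
- ctrl.finish_job(): hands the job in, once; it reports no verdict.
The state is a dict: "clock": time; "qpos": joint angles; "dq": joint speeds; "effort": joint torques, N m; "tcp_pos": TCP position; "orientation": TCP orientation; "wrist_force": force on the tool from outside, world axes, zero at the start; "torque": the same for the moment, N m; "grip_width": finger opening in mm.
Only numpy, scipy, OpenCV 4.12 (cv2) and the standard library are available. Lean on these libraries where they do the work, as an engineer would, in place of code of your own. Each camera call takes 0.05 s, during which the arm holds its last target.

## Working session

There is one attempt and no reset: what is moved stays moved. The work goes in short steps, Python scripts to look and compute and a shell command to move; the robot and the scene stay as the last step left them, time stands still between calls to the robot, and variables do not carry over. Pictures are saved under pics/ and viewed, and the job is handed in when it is done.

```bash
ls; mkdir -p pics
python3 - <<'E'
from cell import get_state, optics, ctrl
import cv2
print(get_state())
for n in ("scene","top"):
    c=optics.capture(n); cv2.imwrite(f"pics/{n}0.png",c["img"][:,:,::-1])
    print({k:v for k,v in c.items() if k!="img"})
E
```

```text
pics
{'clock': 0.0, 'qpos': array([ 9.74016843e-01,  3.42710509e-01,  1.52504312e+00, -8.79717507e-06,
        1.27541966e+00, -1.45986442e-01]), 'dq': array([-6.97453360e-04,  1.47294341e-03, -9.33867018e-04,  4.03052010e-04,
       -4.15605405e-05,  8.80621500e-04]), 'effort': array([ 1.36158003e-03, -4.31250930e+01, -2.44225520e+01,  7.17967772e-02,
        5.59143873e-02, -1.60348536e-04]), 'tcp_pos': array([228.43116272, 472.15746656, 187.34225511]), 'orientation': array([-3.14137104e+00,  1.56504906e-03,  1.12000603e+00]), 'wrist_force': array([-0.19933745, -0.27851078,  0.44096962]), 'torque': array([ 0.01523387,  0.02453481, -0.05431289]), 'grip_width': 91.8201473381753}
{'fov_y': 52.105628528853615, 'cx': 282.829081376293, 'cy': 219.81291914089212, 'xyz': array([1086.74534181,  293.47452769,  508.08260337]), 'rotation': array([ 0.97438171, -0.00974555,  2.0791265 ])}
{'fov_y': 56.71485933834622, 'cx': 270.45899647834483, 'cy': 212.6040363109022, 'xyz': array([480.40013599,   1.21899003, 832.1000363 ]), 'rotation': array([ 0.10176236, -0.0198884 , -1.58758754])}
```

View pics/scene0.png

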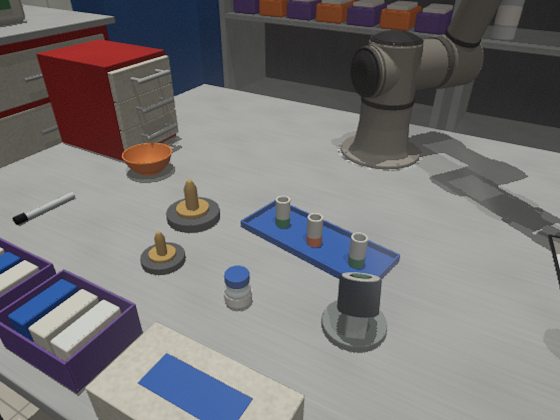

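View pics/top0.png

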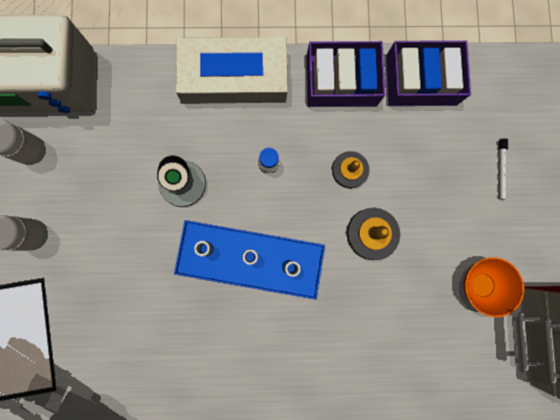

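Scene shows the orange sleeve in the middle of the tray at (315,232). The green ones are at (283,213) and (358,250), the smaller gauge at (162,250), the larger at (193,207) and the lens at (360,297). In the top view the orange sleeve is at (250,257), the small gauge at (350,168) and the lens glass at (173,176).

```bash
cat > h.py <<'E'
import numpy as np, cv2
from scipy.spatial.transform import Rotation as R
from scipy.optimize import least_squares
from cell import get_state, optics, ctrl
class Cam:
    def __init__(s,n):
        c=optics.capture(n); s.img=c["img"]; s.bgr=c["img"][:,:,::-1].copy(); s.hsv=cv2.cvtColor(s.bgr,cv2.COLOR_BGR2HSV)
        s.f=s.img.shape[0]/2/np.tan(np.radians(c["fov_y"])/2); s.c=np.array([c["cx"],c["cy"]])
        s.p=np.array(c["xyz"]); s.R=R.from_euler('xyz',c["rotation"]).as_matrix()
    def ray(s,uv):
        uv=np.atleast_2d(uv).astype(float); d=np.c_[(uv[:,0]-s.c[0])/s.f,-(uv[:,1]-s.c[1])/s.f,-np.ones(len(uv))]
        return d@s.R.T
    def plane(s,uv,z):
        d=s.ray(uv); return s.p+d*((z-s.p[2])/d[:,2])[:,None]
    def proj(s,P):
        q=(np.atleast_2d(P)-s.p)@s.R; return np.c_[s.c[0]-s.f*q[:,0]/q[:,2], s.c[1]+s.f*q[:,1]/q[:,2]]
def tri(c1,u1,c2,u2):
    A=[];b=[]
    for c,u in((c1,u1),(c2,u2)):
        d=c.ray(u)[0]; d/=np.linalg.norm(d); M=np.eye(3)-np.outer(d,d); A.append(M); b.append(M@c.p)
    A=np.vstack(A); b=np.hstack(b); X,r,_,_=np.linalg.lstsq(A,b,rcond=None); return X,np.sqrt(r)
def blobs(m,amin=30):
    n,l,st,ce=cv2.connectedComponentsWithStats(m.astype(np.uint8))
    return [(i,ce[i].round(1),st[i].tolist()) for i in range(1,n) if st[i][4]>=amin],l
def crop(c,x,y,w,h,k,name): cv2.imwrite(name,cv2.resize(c.bgr[y:y+h,x:x+w],None,fx=k,fy=k,interpolation=cv2.INTER_CUBIC))
E
python3 - <<'E'
from h import *
s=Cam("scene");t=Cam("top")
a=cv2.resize(t.bgr[135:305,145:405],None,fx=3,fy=3,interpolation=cv2.INTER_CUBIC); cv2.imwrite("pics/t1.png",a)
a=cv2.resize(s.bgr[170:350,130:400],None,fx=2.9,fy=2.9,interpolation=cv2.INTER_CUBIC); cv2.imwrite("pics/s1.png",a)
H=t.hsv
for nm,m,z in (("blue",cv2.inRange(H,(100,120,60),(130,255,255)),16),("brass",cv2.inRange(H,(12,120,60),(25,255,255)),20),("white",cv2.inRange(H,(0,0,200),(180,40,255)),60),("green",cv2.inRange(H,(50,80,20),(90,255,255)),100)):
    b,_=blobs(m)
    for x in b: print(nm,x[1],x[2],t.plane(x[1],z)[0].round(1))
print(t.img[176,173],t.img[168,345],t.img[248,195:211].tolist())
E
```

```text
blue [431.6  67.9] [422, 47, 20, 43, 730] [ 879.8 -378.1   16. ]
blue [367.8  68.6] [359, 48, 19, 42, 744] [ 879.2 -236.2   16. ]
blue [230.5  63.9] [200, 53, 63, 23, 1419] [892.   65.6  16. ]
blue [43.2 93.7] [38, 91, 12, 6, 64] [827.7 468.1  16. ]
blue [268.4 157.2] [259, 148, 20, 20, 297] [682.7 -14.   16. ]
blue [249.7 259.5] [174, 220, 151, 79, 7285] [466.   28.4  16. ]
blue [203.4 248.2] [201, 244, 6, 9, 44] [491.  124.5  16. ]
blue [250.  256.4] [246, 252, 9, 10, 69] [472.4  27.7  16. ]
blue [291.4 268. ] [288, 264, 8, 9, 53] [447. -58.  16.]
brass [351.3 168.1] [340, 157, 24, 23, 396] [ 655.9 -190.3   20. ]
brass [375.1 233.1] [359, 217, 33, 33, 798] [ 516.6 -235.2   20. ]
brass [491.7 285.9] [464, 257, 61, 61, 387] [ 402.9 -474.4   20. ]
brass [483.8 285. ] [470, 270, 30, 30, 669] [ 405. -458.   20.]
white [31.6 50.8] [0, 16, 63, 70, 3207] [900.8 470.4  60. ]
white [266.4  52.7] [234, 37, 52, 46, 738] [893.7 -12.6  60. ]
white [210.5  44. ] [195, 38, 38, 14, 208] [913.4 103.4  60. ]
white [182.2  49.9] [179, 46, 7, 9, 32] [900.9 161.9  60. ]
white [324.9  68.9] [317, 49, 16, 40, 566] [ 857.6 -133.7   60. ]
white [410.7  68. ] [403, 49, 17, 39, 541] [ 858.3 -313.6   60. ]
white [453.1  67.9] [445, 49, 17, 39, 561] [ 857.9 -403.1   60. ]
white [346.5  68.6] [339, 50, 16, 38, 539] [ 858.  -178.9   60. ]
white [210.   80.5] [176, 52, 84, 40, 1006] [834.4 104.5  60. ]
white [ 22.7 315.8] [0, 284, 48, 74, 2459] [367.  463.3  60. ]
green [ 11.9 100.2] [0, 94, 31, 12, 284] [779.5 479.  100. ]
green [172.5 176.4] [166, 170, 14, 14, 155] [626.8 170.4 100. ]
[32 99 46] [201 142  30] [[188, 192, 190], [124, 121, 113], [59, 54, 45], [51, 47, 38], [41, 47, 31], [13, 40, 50], [15, 62, 126], [23, 76, 165], [24, 77, 168], [21, 74, 165], [18, 71, 164], [51, 89, 164], [140, 155, 181], [191, 193, 192], [128, 125, 116], [64, 58, 49]]
```

View pics/t1.png

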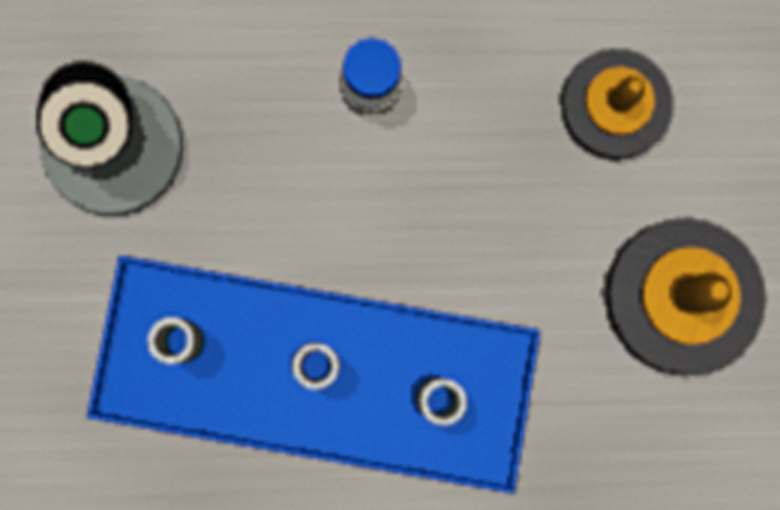

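View pics/s1.png

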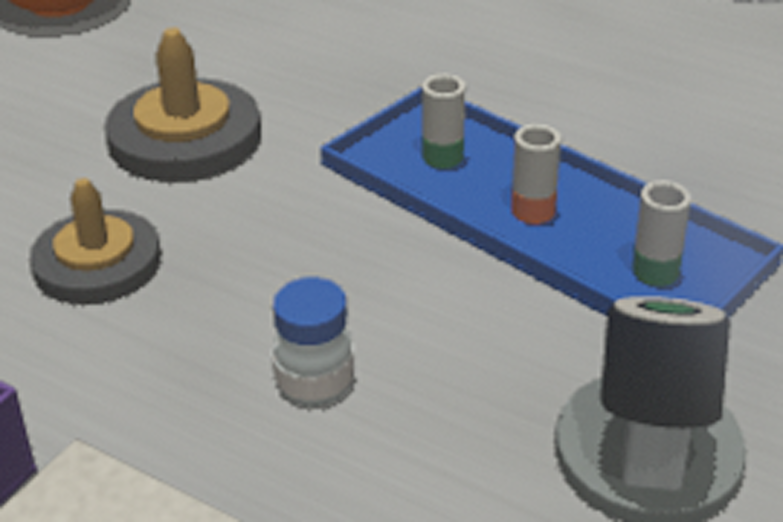

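The crops confirm it: the middle sleeve is the orange one. The small gauge is to the right and lower in the scene view, and the lens has a white ring around dark green glass. Now I'll take exact positions.

```bash
cat > m1.py <<'E'
from h import *
s=Cam("scene");t=Cam("top")
def ringc(c,x0,y0,x1,y1,vmin=150,smax=60,show=None):
    m=((c.hsv[...,2]>vmin)&(c.hsv[...,1]<smax)).astype(np.uint8); k=np.zeros_like(m);k[y0:y1,x0:x1]=m[y0:y1,x0:x1]
    cs,_=cv2.findContours(k,cv2.RETR_EXTERNAL,cv2.CHAIN_APPROX_NONE); cn=max(cs,key=cv2.contourArea); e=cv2.fitEllipse(cn); return np.array(e[0]),e,cn
for nm,b in (("A",(188,235,216,262)),("O",(237,244,264,270)),("B",(279,255,306,283))):
    u,e,_=ringc(t,*b); print(nm,u.round(2),np.round(e[1],1),t.plane(u,64.5)[0].round(1))
# scene rims
for nm,b in (("A?",(343,230,374,262)),("O",(305,210,326,222)),("B?",(273,193,294,203))):
    u,e,_=ringc(s,*b,vmin=140); print("scene",nm,u.round(2),np.round(e[1],1),s.plane(u,64.5)[0].round(1))
# tray
m=cv2.inRange(t.hsv,(100,120,60),(130,255,255)); m[:215]=0; cs,_=cv2.findContours(m,0,cv2.CHAIN_APPROX_NONE); r=cv2.minAreaRect(max(cs,key=cv2.contourArea))
bp=t.plane(cv2.boxPoints(r),16); print("tray",bp.round(1).tolist(),bp.mean(0).round(1),[np.degrees(np.arctan2(*(bp[i+1]-bp[i])[[1,0]])).round(1) for i in range(3)],[np.linalg.norm(bp[i+1]-bp[i]).round(1) for i in range(3)])
# gauge: dark foot and brass shoulder in top
def dark(c,b,lo,hi):
    x0,y0,x1,y1=b; m=np.zeros(c.hsv.shape[:2],np.uint8); m[y0:y1,x0:x1]=cv2.inRange(c.hsv,lo,hi)[y0:y1,x0:x1]; cs,_=cv2.findContours(m,0,cv2.CHAIN_APPROX_NONE); cn=max(cs,key=cv2.contourArea);return cn,cv2.fitEllipse(cn)
for nm,b in (("small",(328,146,374,192)),("large",(342,204,406,264))):
    cn,e=dark(t,b,(10,120,40),(28,255,255)); print(nm,"shoulder",np.round(e[0],2),np.round(e[1],1),t.plane(e[0],20)[0].round(1),"dia",np.round(np.array(e[1])*812/t.f,1))
    x0,y0,x1,y1=b; m=np.zeros(t.hsv.shape[:2],np.uint8); m[y0:y1,x0:x1]=((t.hsv[...,2]<115)|(t.hsv[...,1]>120))[y0:y1,x0:x1]
    cs,_=cv2.findContours(m,0,cv2.CHAIN_APPROX_NONE); e=cv2.fitEllipse(max(cs,key=cv2.contourArea)); print("   foot",np.round(e[0],2),np.round(e[1],1),t.plane(e[0],12)[0].round(1),"dia",np.round(np.array(e[1])*819/t.f,1))
for nm,b in (("small",(138,225,190,275)),):
    cn,e=dark(s,b,(10,80,40),(28,255,255)); p=cn[:,0,:]; 
    print("scene brass bbox",cv2.boundingRect(cn)); 
    low=p[p[:,1]>246]; e=cv2.fitEllipse(low); print(e, s.plane(e[0],20)[0].round(1))
    print("pin top rows",[ (y,p[p[:,1]==y][:,0].min(),p[p[:,1]==y][:,0].max()) for y in range(p[:,1].min(),p[:,1].min()+16)])
# lens
m=cv2.inRange(t.hsv,(50,80,20),(90,255,255)); m[:160]=0;m[:,200:]=0; cs,_=cv2.findContours(m,0,cv2.CHAIN_APPROX_NONE); e=cv2.fitEllipse(max(cs,key=cv2.contourArea)); print("glass",e,t.plane(e[0],100)[0])
u,e,cn=ringc(t,150,150,195,200,vmin=160,smax=60); print("lensring",e,t.plane(u,100)[0])
E
python3 m1.py
python3 - <<'E'
from h import *
s=Cam("scene");t=Cam("top"); crop(t,150,145,65,65,9,"pics/t2.png"); crop(s,315,265,80,80,7,"pics/s2.png")
E
```

```text
A [201.47 248.08] [13.5 14.4] [490.7 120.9  64.5]
O [249.83 256.62] [13.9 14.3] [472.5  26.5  64.5]
B [292.44 268.66] [13.7 14.2] [447.6 -56.5  64.5]
scene A? [361.65 235.29] [12.9 27.2] [487.1 122.3  64.5]
scene O [315.95 214.9 ] [12.1 21.1] [468.6  25.   64.5]
scene B? [283.69 197.29] [10.  23.9] [443.2 -58.2  64.5]
tray [[439.2, 186.4, 16.0], [551.6, 167.3, 16.0], [494.2, -130.5, 16.0], [382.6, -107.2, 16.0]] [466.9  29.   16. ] [np.float64(-9.6), np.float64(-100.9), np.float64(168.2)] [np.float64(114.0), np.float64(303.3), np.float64(114.1)]
small shoulder [351.26 168.06] [22.3 22.6] [ 656.  -190.2   20. ] dia [46.6 47.1]
   foot [349.87 169.5 ] [36.3 37.1] [ 654.6 -189.    12. ] dia [76.4 78.1]
large shoulder [374.98 233.12] [31.9 32.7] [ 516.6 -235.    20. ] dia [66.5 68.3]
   foot [372.63 233.64] [51.6 53.7] [ 515.9 -232.2   12. ] dia [108.7 113.1]
scene brass bbox (148, 232, 28, 31)
((161.66888427734375, 253.27146911621094), (17.765216827392578, 27.534887313842773), 80.08663940429688) [ 659.7 -189.6   20. ]
pin top rows [(232, np.int32(157), np.int32(160)), (233, np.int32(156), np.int32(160)), (234, np.int32(156), np.int32(161)), (235, np.int32(156), np.int32(162)), (236, np.int32(155), np.int32(163)), (237, np.int32(155), np.int32(163)), (238, np.int32(155), np.int32(163)), (239, np.int32(155), np.int32(164)), (240, np.int32(155), np.int32(164)), (241, np.int32(155), np.int32(164)), (242, np.int32(155), np.int32(164)), (243, np.int32(156), np.int32(164)), (244, np.int32(156), np.int32(168)), (245, np.int32(156), np.int32(171)), (246, np.int32(155), np.int32(172)), (247, np.int32(153), np.int32(173))]
glass ((172.45654296875, 176.42794799804688), (12.903879165649414, 13.582834243774414), 117.23881530761719) [626.75938473 170.49028095 100.        ]
lensring ((172.5500946044922, 175.9273223876953), (25.699600219726562, 27.482194900512695), 104.42916107177734) [627.72285223 170.32173461 100.        ]
```

View pics/t2.png

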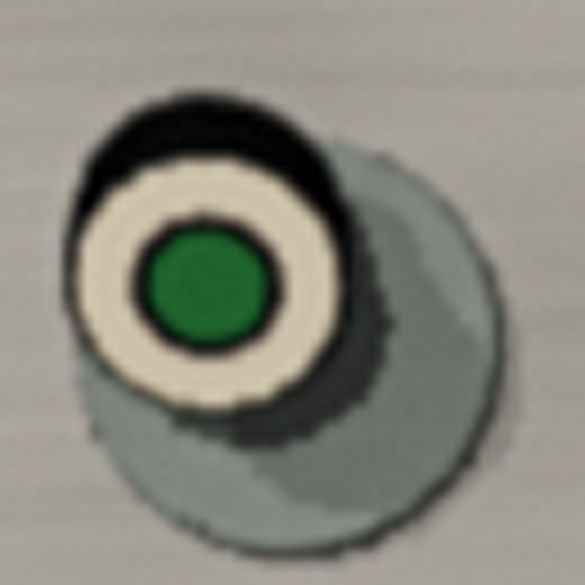

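View pics/s2.png

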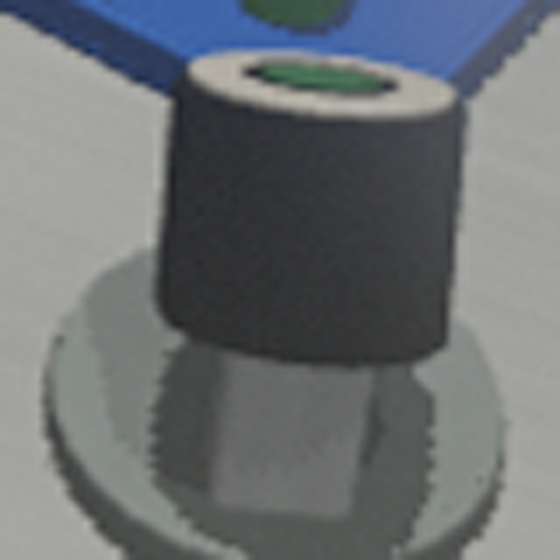

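The crops show the lens glass at about (172.5,176.4) top and (361,276) scene, with the black barrel leaning from foot centre (182,183) top. I'll get the lens axis azimuth from the barrel's silhouette edges and from the foot-to-glass offset.

```bash
cat > m2.py <<'E'
from h import *
s=Cam("scene");t=Cam("top")
# barrel edges in scene, subpixel per row
g=cv2.cvtColor(s.bgr,cv2.COLOR_BGR2GRAY).astype(float)
L=[];Rr=[]
for y in range(281,307):
    r=g[y,325:395]; th=85
    i=np.where(r<th)[0]
    # central run
    seg=[k for k in range(36,0,-1)]; k=36
    while r[k-1]<th: k-=1
    a=k-1+(r[k-1]-th)/(r[k-1]-r[k]); k2=36
    while r[k2+1]<th: k2+=1
    b=k2+(th-r[k2])/(r[k2+1]-r[k2]); L.append((325+a,y)); Rr.append((325+b,y))
L=np.array(L);Rr=np.array(Rr)
def line(P):
    vx,vy,x,y=cv2.fitLine(P.astype(np.float32),cv2.DIST_HUBER,0,.01,.01).ravel(); res=(P[:,0]-x)*vy-(P[:,1]-y)*vx; print("line",vx,vy,x,y,"rms",res.std()); return np.array([x,y]),np.array([vx,vy])
n=[]
for P in (L,Rr):
    p,d=line(P); a=s.ray(p-10*d)[0]; b=s.ray(p+10*d)[0]; c=np.cross(a,b); n.append(c/np.linalg.norm(c))
ax=np.cross(n[0],n[1]); ax/=np.linalg.norm(ax); ax*=np.sign(ax[2]); print("axis from tangent planes (weak)",ax)
m=n[0]+n[1]; m/=np.linalg.norm(m)   # bisector plane contains axis
az=np.radians(np.arange(0,360,.1)); D=np.c_[.5*np.cos(az),.5*np.sin(az),np.full(len(az),np.cos(np.pi/6))]
f=D@m; z=np.where(np.sign(f)!=np.sign(np.roll(f,-1)))[0]; print("azimuth candidates",np.degrees(az[z]))
# foot in top
H=t.hsv.astype(int); x0,y0=150,145
bl=(t.img[...,2].astype(int)-t.img[...,0]); 
m_=np.zeros(g.shape,np.uint8); mm=((bl>-6)|(H[...,2]<90)); m_[145:212,148:212]=mm[145:212,148:212]; m_=cv2.morphologyEx(m_,cv2.MORPH_OPEN,np.ones((3,3)))
cs,_=cv2.findContours(m_,0,cv2.CHAIN_APPROX_NONE); cn=max(cs,key=cv2.contourArea)[:,0,:]
v=t.bgr.copy(); 
P=t.plane(cn,14); sel=P[(cn[:,0]>185)|(cn[:,1]>190)]
def circ(P):
    A=np.c_[2*P[:,:2],np.ones(len(P))]; q=np.linalg.lstsq(A,(P[:,:2]**2).sum(1),rcond=None)[0]; return q[:2],np.sqrt(q[2]+q[:2]@q[:2])
c,r=circ(sel); print("foot top",c,r,len(sel))
gm=cv2.inRange(t.hsv,(50,80,20),(90,255,255)); gm[:160]=0;gm[:,200:]=0; cs,_=cv2.findContours(gm,0,cv2.CHAIN_APPROX_NONE); gt=np.array(cv2.fitEllipse(max(cs,key=cv2.contourArea))[0])
gm=cv2.inRange(s.hsv,(45,70,20),(95,255,255)); gm[:268]=0;gm[285:]=0; cs,_=cv2.findContours(gm,0,cv2.CHAIN_APPROX_NONE); gs=np.array(cv2.fitEllipse(max(cs,key=cv2.contourArea))[0])
gl=t.plane(gt,100)[0]; print("glass top",gt,gl,"scene",gs,s.plane(gs,100)[0],"tri",tri(t,gt,s,gs))
d=gl[:2]-c; print("foot->glass",d,np.degrees(np.arctan2(d[1],d[0])))
for q in cn[::1]: v[q[1],q[0]]=(0,0,255)
cv2.imwrite("pics/foot.png",cv2.resize(v[140:215,145:215],None,fx=8,fy=8,interpolation=cv2.INTER_NEAREST))
E
python3 m2.py
```

```text
line 0.10329583 -0.99465066 337.72385 295.7 rms 3.4816951342803972
line 0.07357911 -0.99728936 379.63422 292.9 rms 5.794369747224795
axis from tangent planes (weak) [-0.75084293 -0.2617256   0.60641125]
azimuth candidates [ 13.  201.6]
foot top [624.54872014 166.10156636] 43.37591718456371 107
glass top [172.46800232 176.38172913] [626.84825445 170.46938531 100.        ] scene [360.75872803 275.9387207 ] [628.49140596 169.58254411 100.        ] tri (array([627.2477122 , 169.97166356,  99.22614998]), array([1.00708722]))
foot->glass [2.29953432 4.36781895] 62.23445174191114
```

View pics/foot.png

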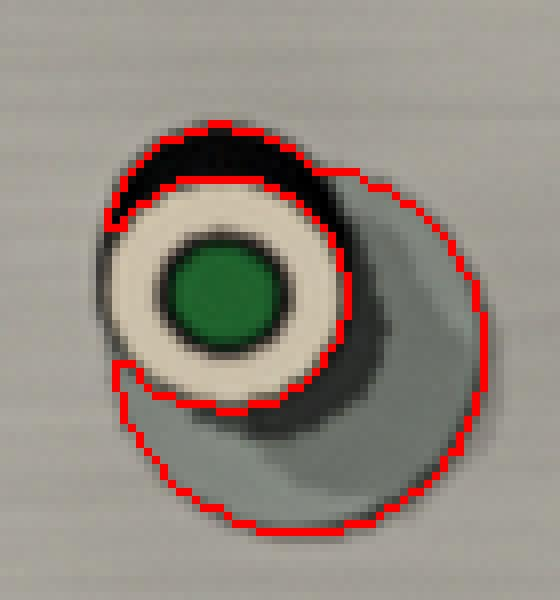

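The red outline follows the foot's true rim on the right and bottom, but wrongly runs along the ring on the inside. I'll drop those points and tidy the barrel edges.

```bash
sed -i 's/range(281,307)/range(282,302)/; s/th=85/th=100/; s/sel=P\[.*$/ctr=np.array([182.,183.]); rr=np.linalg.norm(cn-ctr,axis=1); sel=P[(rr>20)\&((cn[:,0]>187)|(cn[:,1]>191))]/' m2.py; sed -i 's/^L=np.array(L);/print([ (y,round(a,1),round(b[0],1)) for (a,y),b in zip(L,Rr)]);L=np.array(L);/' m2.py; python3 m2.py
```

```text
[(282, np.float64(338.8), np.float64(381.0)), (283, np.float64(338.6), np.float64(380.6)), (284, np.float64(338.5), np.float64(380.5)), (285, np.float64(338.5), np.float64(380.5)), (286, np.float64(338.3), np.float64(380.5)), (287, np.float64(338.3), np.float64(380.4)), (288, np.float64(338.3), np.float64(380.4)), (289, np.float64(338.2), np.float64(380.3)), (290, np.float64(338.2), np.float64(380.3)), (291, np.float64(338.2), np.float64(380.3)), (292, np.float64(338.0), np.float64(380.1)), (293, np.float64(337.9), np.float64(380.0)), (294, np.float64(337.8), np.float64(380.1)), (295, np.float64(337.9), np.float64(379.7)), (296, np.float64(337.6), np.float64(379.6)), (297, np.float64(337.5), np.float64(379.6)), (298, np.float64(337.3), np.float64(379.5)), (299, np.float64(337.3), np.float64(379.4)), (300, np.float64(337.0), np.float64(379.4)), (301, np.float64(336.7), np.float64(379.3))]
line 0.08782485 -0.99613595 337.94128 291.8 rms 0.13595463876050698
line 0.08254313 -0.9965875 380.03833 292.0 rms 0.10746212456958136
axis from tangent planes (weak) [-0.56985112 -0.21708239  0.79255595]
azimuth candidates [ 12.9 201.9]
foot top [628.43298607 169.60269897] 48.45428940417255 85
glass top [172.49536133 176.41009521] [626.79287461 170.41717815 100.        ] scene [360.63964844 275.92648315] [628.55104538 169.42585357 100.        ] tri (array([627.22459658, 169.86297919,  99.18498521]), array([1.10536291]))
foot->glass [-1.64011146  0.81447918] 153.5910100886842
```

```bash
cat > m3.py <<'E'
from h import *
t=Cam("top"); s=Cam("scene")
gl=np.array([627.2,170.0,100.])
# dark barrel arc in top: subpixel radial edge from barrel bottom centre px ~ (172,168), upward directions
g=cv2.cvtColor(t.bgr,cv2.COLOR_BGR2GRAY).astype(np.float32)
c0=np.array([172.5,170.]); pts=[]
for a in np.radians(np.arange(-150,-45,4)):
    rs=np.arange(8,22,.1); uv=c0+rs[:,None]*[np.cos(a),np.sin(a)]
    v=cv2.remap(g,uv[:,0].astype(np.float32)[None],uv[:,1].astype(np.float32)[None],cv2.INTER_LINEAR)[0]
    i=np.where((v[:-1]<70)&(v[1:]>=70))[0]
    if len(i): pts.append(uv[i[-1]])
pts=np.array(pts)
def circ(P):
    A=np.c_[2*P,np.ones(len(P))]; q=np.linalg.lstsq(A,(P**2).sum(1),rcond=None)[0]; return q[:2],np.sqrt(q[2]+q[:2]@q[:2])
glt=t.plane([172.5,176.4],100)[0]
az=202.
for k in range(6):
    a=np.radians(az); n=np.array([.5*np.cos(a),.5*np.sin(a),np.sqrt(.75)]); P0=glt-52*n
    d=t.ray(pts); X=t.p+d*(((P0-t.p)@n)/(d@n))[:,None]
    e1=np.array([-np.sin(a),np.cos(a),0]); e2=np.cross(n,e1); q=np.c_[(X-P0)@e1,(X-P0)@e2]; c,r=circ(q)
    B=P0+c[0]*e1+c[1]*e2; D=glt-B; az=np.degrees(np.arctan2(D[1],D[0]))%360; print(c.round(2),r.round(2),D.round(1),az.round(1))
E
python3 m3.py
```

```text
[-0.21 -0.41] 28.63 [-23.7  -9.8  45.2] 202.5
[-0.02 -0.4 ] 28.63 [-23.7  -9.8  45.2] 202.5
[-0.  -0.4] 28.63 [-23.7  -9.8  45.2] 202.5
[-0.  -0.4] 28.63 [-23.7  -9.8  45.2] 202.5
[-0.  -0.4] 28.63 [-23.7  -9.8  45.2] 202.5
[-0.  -0.4] 28.63 [-23.7  -9.8  45.2] 202.5
```

Both estimates of the lens azimuth agree (201.9° and 202.5°). The barrel pointing back towards the robot fits too. Next I move above the orange sleeve, with the jaws opening along the tray's x.

```bash
python3 -m handwheel '[[242,-446,-60,0,0,-75.2,60],[242,-446,-60,0,0,-75.2,60],[242,-446,-60,0,0,-75.2,60],[242,-446,-60,0,0,-75.2,60],[242,-446,-60,0,0,-75.2,60],[242,-446,-60,0,0,-75.2,60],[242,-446,-60,0,0,-75.2,60],[242,-446,-60,0,0,-75.2,60],[242,-446,-60,0,0,-75.2,60],[242,-446,-60,0,0,-75.2,60],[242,-446,-60,0,0,-75.2,60],[242,-446,-60,0,0,-75.2,60]]' 25
python3 - <<'E'
from h import *
st=get_state(); print(st["clock"],st["tcp_pos"],st["orientation"],st["qpos"],st["wrist_force"])
s=Cam("scene");t=Cam("top")
crop(t,170,200,140,110,5,"pics/t3.png"); crop(s,230,120,190,150,4,"pics/s3.png")
print(t.proj([[471,26.5,64.5]]),s.proj([[471,26.5,64.5],st["tcp_pos"]]))
E
```

```text
clock: 1.9
tcp_pos: [471.1, 25.2, 127.7]
orientation: [-3.142, 0.001, -0.196]
wrist_force: [-0.0, -0.1, -1.0]
grip_width: 59.9
1.9 [471.06010778  25.23241655 127.6554849 ] [-3.14158489e+00  6.07764767e-04 -1.95736267e-01] [-1.09203838e-01  3.08058738e-01  1.75643392e+00  6.84110320e-05
  1.07770482e+00  8.65000309e-02] [-2.58336007e-04 -1.21360320e-01 -9.70445760e-01]
[[249.84050333 257.37669676]] [[316.11629743 215.74864931]
 [317.34388752 186.11910426]]
```

View pics/s3.png

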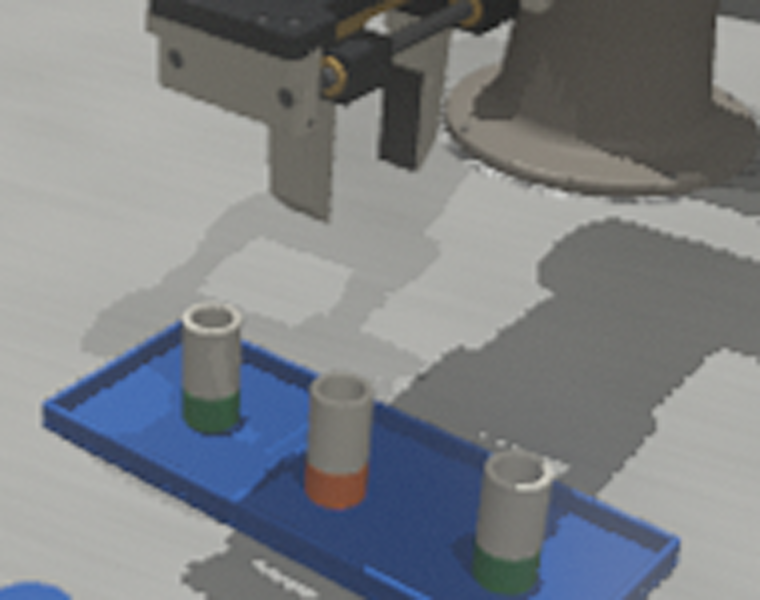

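View pics/t3.png

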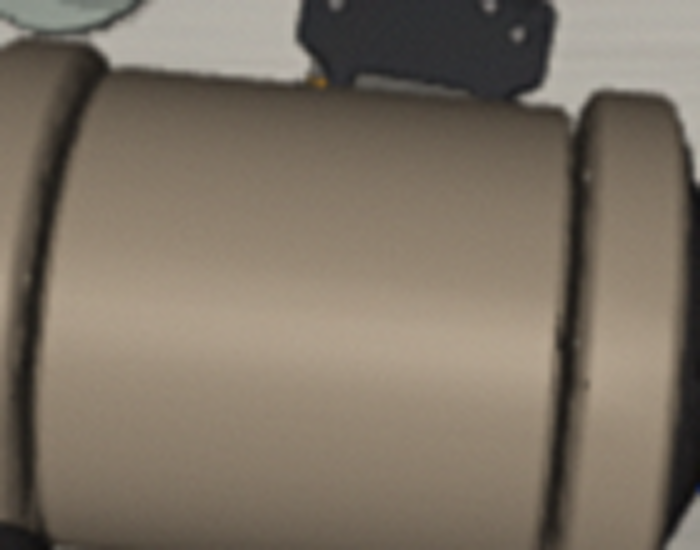

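Scene shows the open fingers straddling the sleeve, which is at crop (338,440). The arm hides the top view. Now I descend and close.

```bash
python3 -m handwheel '[[0,0,-40,0,0,0,60],[0,0,-75,0,0,0,60],[0,0,-99,0,0,0,60],[0,0,-99,0,0,0,60],[0,0,-99,0,0,0,25],[0,0,-99,0,0,0,25],[0,0,-99,0,0,0,25],[0,0,-99,0,0,0,25],[0,0,-99,0,0,0,25],[0,0,-99,0,0,0,25]]' 25
python3 - <<'E'
from h import *
st=get_state(); print(st["clock"],st["tcp_pos"],st["orientation"],st["wrist_force"],st["grip_width"])
s=Cam("scene"); crop(s,230,150,160,120,5,"pics/s4.png")
E
```

```text
clock: 3.0
tcp_pos: [470.9, 26.5, 29.3]
orientation: [-3.142, -0.001, -0.193]
wrist_force: [0.1, 0.2, -0.4]
grip_width: 25.4
3.0 [470.85939697  26.50025648  29.31939895] [-3.14156260e+00 -5.63935786e-04 -1.92682032e-01] [ 0.10320174  0.1634649  -0.39467936] 25.39831294760459
```

View pics/s4.png

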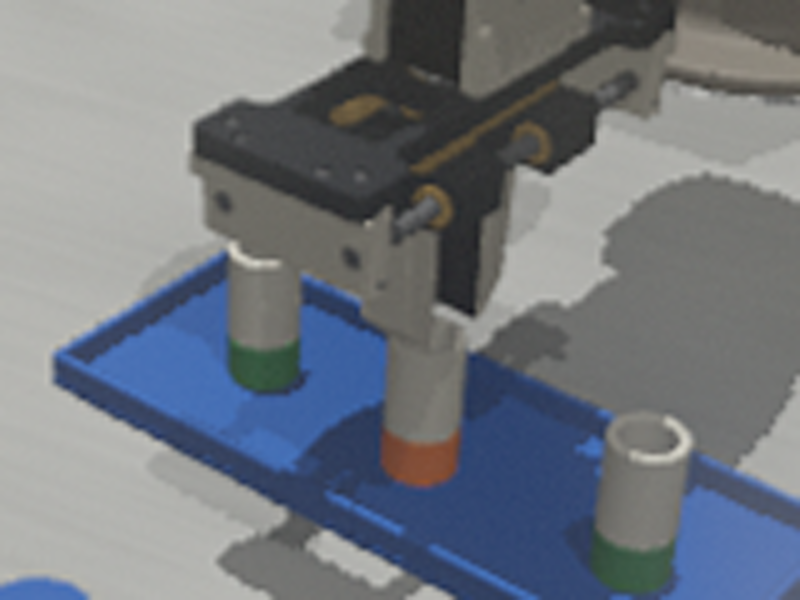

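The opening reads 25.4 mm, less than the sleeve's 30 mm. In the image the fingertips sit near the sleeve's top rather than its middle. I'll compare the projected TCP with the image before going on.

Run:
```python
from h import *
st=get_state(); p=st["tcp_pos"]; Rt=R.from_euler('xyz',st["orientation"]).as_matrix()
s=Cam("scene"); t=Cam("top"); v=s.bgr.copy()
q=[p+Rt@[sx*w,sy,-z] for z in (0,19,40) for w,sx in((12.7,1),(12.7,-1),(30,1)) for sy in (-9.5,9.5)]
u=s.proj(q); big=cv2.resize(v[150:270,230:390],None,fx=5,fy=5,interpolation=cv2.INTER_CUBIC)
for i,k in enumerate(u):
    c=[(0,0,255),(0,255,255),(255,0,255)][i//6]; cv2.circle(big,tuple(((k-[230,150])*5).astype(int).tolist()),3,c,-1)
cv2.imwrite("pics/s5.png",big); cv2.imwrite("pics/t5.png",t.bgr)
print(st["grip_width"],u.round(0).tolist())
```

```text
25.05323525125612 [[315.0, 236.0], [307.0, 232.0], [323.0, 230.0], [315.0, 226.0], [310.0, 240.0], [302.0, 236.0], [316.0, 228.0], [308.0, 224.0], [324.0, 222.0], [316.0, 218.0], [310.0, 232.0], [302.0, 228.0], [316.0, 218.0], [308.0, 215.0], [324.0, 213.0], [316.0, 209.0], [311.0, 222.0], [302.0, 219.0]]
```

View pics/s5.png

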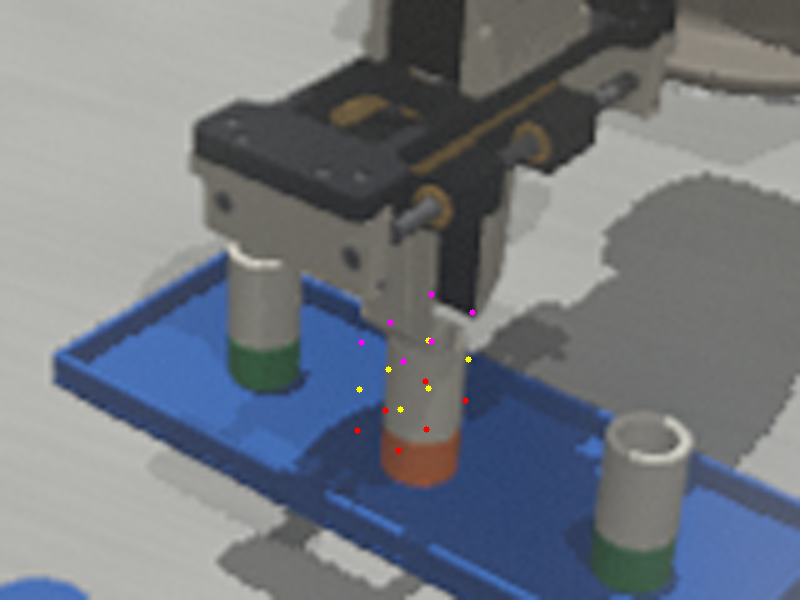

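View pics/t5.png

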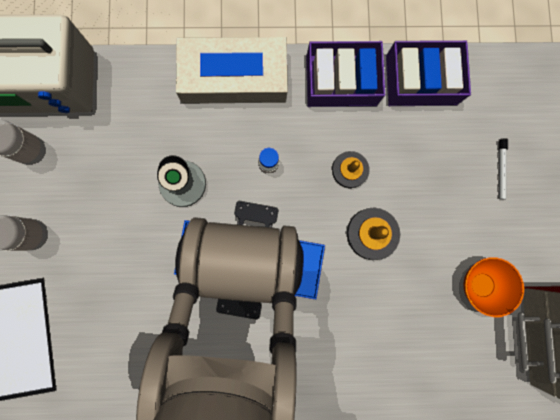

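The projected TCP (red dots, about crop y=380–450) falls well below the visible fingertips (about crop y=310–350). The true tips seem to be some 35–40 mm higher than reported, so nothing is gripped. I'll measure this properly.

Run:
```python
from h import *
s=Cam("scene"); t=Cam("top")
crop(s,285,180,60,50,13,"pics/s6.png")
for z in (100,135,150,170): print(z,t.plane([[256,212],[240,308],[248,260]],z).round(1).tolist())
```

```text
100 [[556.5, 12.7, 100.0], [379.1, 44.5, 100.0], [466.6, 28.8, 100.0]]
135 [[552.8, 12.2, 135.0], [383.9, 42.4, 135.0], [467.3, 27.5, 135.0]]
150 [[551.3, 11.9, 150.0], [386.0, 41.5, 150.0], [467.6, 26.9, 150.0]]
170 [[549.2, 11.6, 170.0], [388.8, 40.4, 170.0], [467.9, 26.2, 170.0]]
```

View pics/s6.png

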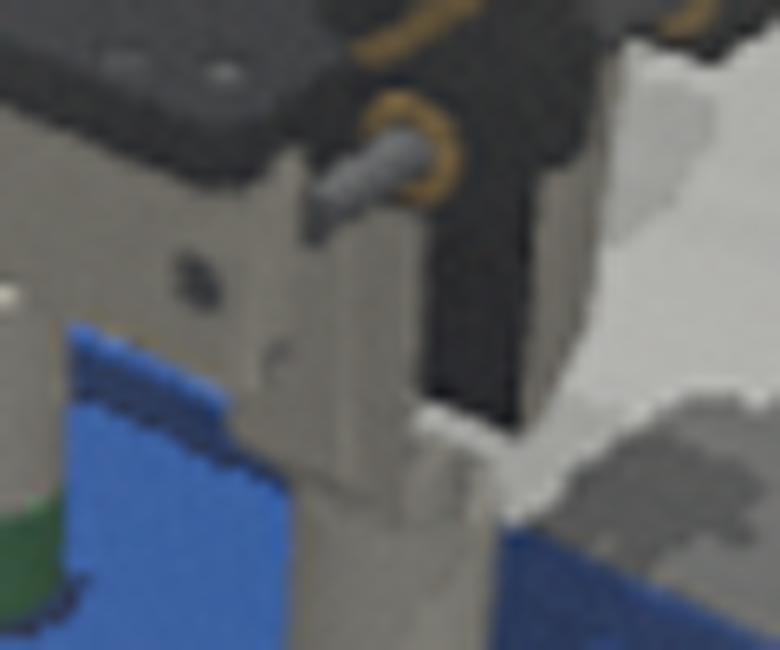

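The far pad's lower corner is at (325,213), where the reported pose predicts (323,230). So the true fingertips sit about 38 mm above the reported TCP. I'll open, go down 19 mm (safe under either reading) and look.

```bash
python3 -m handwheel '[[0,0,0,0,0,0,60],[0,0,0,0,0,0,60],[0,0,0,0,0,0,60],[0,0,0,0,0,0,60],[0,0,0,0,0,0,60],[0,0,-10,0,0,0,60],[0,0,-19,0,0,0,60],[0,0,-19,0,0,0,60]]' 25
python3 - <<'E'
from h import *
s=Cam("scene"); crop(s,255,150,110,105,6,"pics/s7.png")
E
```

```text
clock: 4.05
tcp_pos: [469.4, 26.7, 8.4]
orientation: [3.141, 0.003, -0.193]
wrist_force: [-0.8, 0.6, 0.7]
grip_width: 60.1
```

View pics/s7.png

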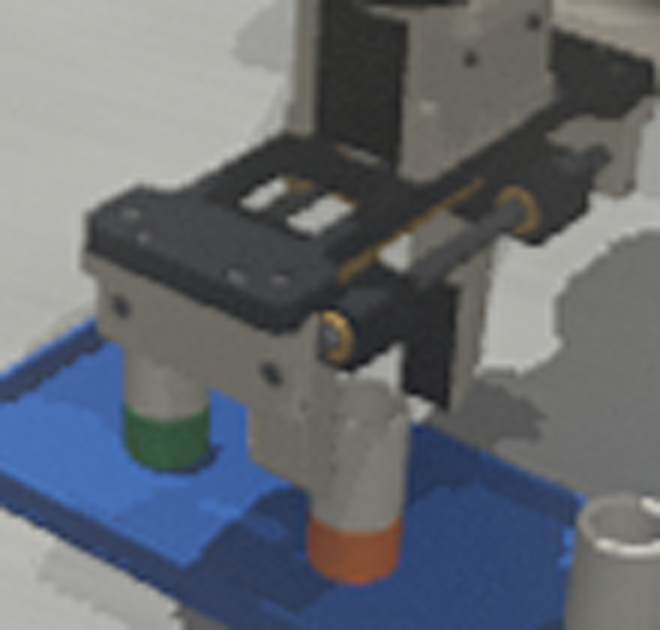

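The tips now straddle the sleeve's upper part (near tip at crop (310,490)), so the images are right. Another 16 mm down, then close.

```bash
python3 -m handwheel '[[0,0,-6,0,0,0,60],[0,0,-11,0,0,0,60],[0,0,-16,0,0,0,60],[0,0,-16,0,0,0,25],[0,0,-16,0,0,0,25],[0,0,-16,0,0,0,25],[0,0,-16,0,0,0,25],[0,0,-16,0,0,0,25],[0,0,-16,0,0,0,25]]' 25
python3 - <<'E'
from h import *
s=Cam("scene"); crop(s,255,150,110,105,6,"pics/s8.png")
E
```

```text
clock: 5.0
tcp_pos: [470.9, 26.6, -5.8]
orientation: [-3.142, -0.001, -0.192]
wrist_force: [0.4, -0.1, 1.4]
grip_width: 29.1
```

View pics/s8.png

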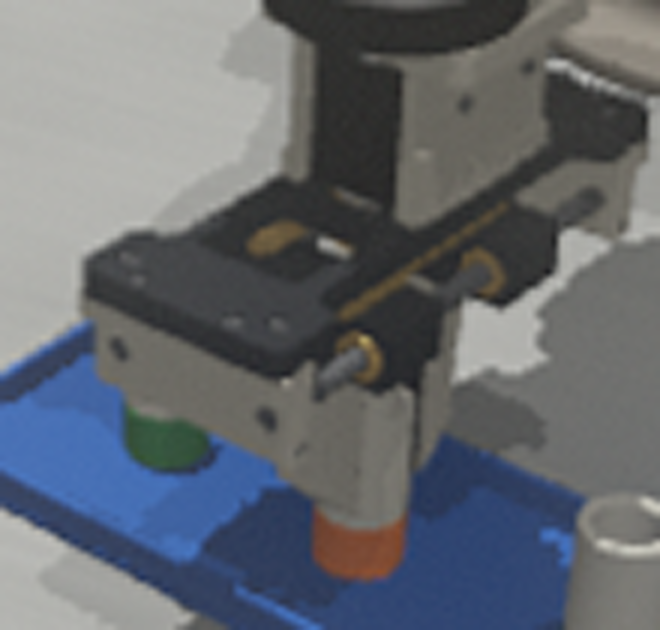

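The opening now reads 29.1 mm with the sleeve between the pads, so it is held. Next I lift and carry it to above the small gauge, keeping the same orientation.

```bash
python3 -m handwheel '[[0,0,20,0,0,0,25],[0,0,60,0,0,0,25],[0,0,106,0,0,0,25],[30,-36,106,0,0,0,25],[60,-72,106,0,0,0,25],[90,-108,106,0,0,0,25],[120,-140,106,0,0,0,25],[150,-175,106,0,0,0,25],[175,-205,106,0,0,0,25],[185,-216,106,0,0,0,25],[185,-216,106,0,0,0,25],[185,-216,106,0,0,0,25]]' 25
python3 - <<'E'
from h import *
st=get_state();print(st["tcp_pos"],st["qpos"])
s=Cam("scene"); t=Cam("top"); crop(s,110,130,110,150,4,"pics/s9.png"); crop(s,130,180,65,85,7,"pics/s10.png");cv2.imwrite("pics/t9.png",t.bgr)
E
```

```text
clock: 6.25
tcp_pos: [655.0, -188.9, 99.3]
orientation: [-3.141, 0.002, -0.193]
wrist_force: [-0.6, -0.4, -1.6]
grip_width: 28.6
[ 654.98983342 -188.88441239   99.29815096] [-3.93218259e-01  7.03452413e-01  1.15663229e+00  2.89369388e-04
  1.28325734e+00 -2.00610616e-01]
```

View pics/s9.png

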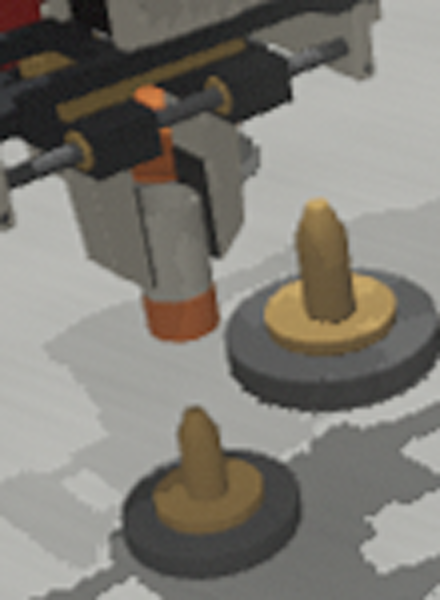

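View pics/t9.png

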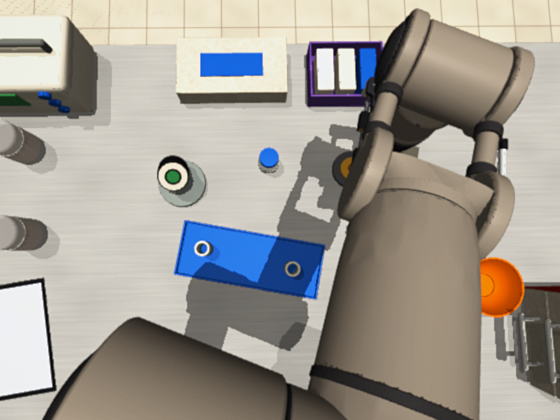

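Scene shows the sleeve held above and right of the small pin in image terms, with its orange end at crop (180,320) and the pin tip at (193,410). I'll now measure both through the same camera with the same near-arc method.

```bash
cat > m4.py <<'E'
from h import *
from scipy.optimize import least_squares
def fitR(P,Rad):
    f=lambda c: np.hypot(P[:,0]-c[0],P[:,1]-c[1])-Rad
    o=least_squares(f,P[:,:2].mean(0)+[-Rad*.6,0],loss='soft_l1',f_scale=.7); return o.x, f(o.x).std()
def subpix_low(c,mask,chan,th):
    pass
def near_arc(c,m,z,Rad,frac=0.8):
    # lowest mask pixel in each column, with the outer columns dropped
    xs=np.where(m.any(0))[0]; w=xs.max()-xs.min(); mid=(xs.max()+xs.min())/2
    pts=np.array([(x,np.where(m[:,x])[0].max()+.5) for x in xs if abs(x-mid)<frac*w/2])
    P=c.plane(pts,z); ctr,e=fitR(P,Rad); return ctr,e,pts
def big(m):
    n,l,st,_=cv2.connectedComponentsWithStats(m.astype(np.uint8)); i=1+np.argmax(st[1:,4]); return l==i
def win(m,b):
    k=np.zeros_like(m); x0,y0,x1,y1=b; k[y0:y1,x0:x1]=m[y0:y1,x0:x1]; return k
if __name__=="__main__":
    s=Cam("scene"); st=get_state(); z=st["tcp_pos"][2]
    b=(138,190,172,222)
    H=s.hsv; o=big(win(((H[...,0]<14)&(H[...,1]>120)),b)); ys,xs=np.where(o); print("orange",xs.min(),xs.max(),ys.min(),ys.max())
    for zz in (z+8.3,z+10.3,z+12.3): print("sleeve end",near_arc(s,o,zz,15)[:2])
    br=big(win(((H[...,0]>9)&(H[...,0]<28)&(H[...,1]>75)&(H[...,2]>40)),(140,228,180,266))); ys,xs=np.where(br); print("brass",xs.min(),xs.max(),ys.min(),ys.max())
    print("shoulder",near_arc(s,br,14,24)[:2])
    ft=big(win(((H[...,2]<105)|(H[...,1]>75)),(136,228,190,276))); ys,xs=np.where(ft); print("foot",xs.min(),xs.max(),ys.min(),ys.max())
    print("foot",near_arc(s,ft,0,40)[:2])
    # axis direction of sleeve: white+orange edges
    v=s.bgr.copy(); v[o]=(255,0,0); v[br]=(0,255,0); cv2.imwrite("pics/m4.png",cv2.resize(v[170:280,120:200],None,fx=6,fy=6,interpolation=cv2.INTER_NEAREST))
E
python3 m4.py
```

```text
orange 146 164 202 214
sleeve end (array([ 651.88787364, -192.26935863]), np.float64(0.6958684945573165))
sleeve end (array([ 653.99557955, -189.88714159]), np.float64(0.6970123530621856))
sleeve end (array([ 656.10354867, -187.50518039]), np.float64(0.6982483008376981))
brass 148 175 232 263
shoulder (array([ 656.40564233, -192.48655055]), np.float64(0.798791196946809))
foot 139 185 232 274
foot (array([ 656.02021761, -192.42038758]), np.float64(0.6555554770693219))
```

View pics/m4.png

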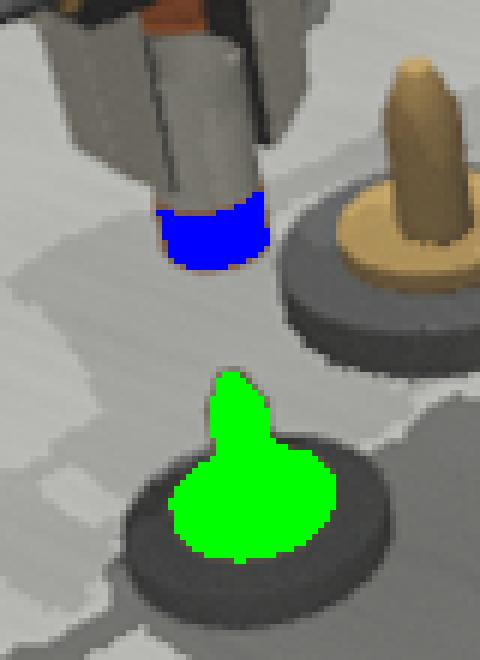

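Blue (sleeve band) and green (gauge) masks are good. The sleeve needs about (+2,-2.5) mm. I'll lower to just above the pin tip and remeasure.

```bash
python3 -m handwheel '[[2,-2.5,-20,0,0,0,25],[2,-2.5,-36,0,0,0,25],[2,-2.5,-36,0,0,0,25],[2,-2.5,-36,0,0,0,25]]' 30; sed -i 's/b=(138,190,172,222)/b=(138,200,172,240)/' m4.py; python3 m4.py
python3 - <<'E'
from h import *
print(get_state()["tcp_pos"]);s=Cam("scene"); crop(s,130,185,65,85,7,"pics/s11.png")
E
```

```text
clock: 6.8
tcp_pos: [657.6, -191.3, 64.6]
orientation: [-3.142, -0.0, -0.192]
wrist_force: [0.4, -0.1, 0.7]
grip_width: 28.8
orange 148 164 219 232
sleeve end (array([ 655.71260319, -192.98512746]), np.float64(1.3264740979204548))
sleeve end (array([ 657.63036079, -190.78074413]), np.float64(1.32950507132615))
sleeve end (array([ 659.5481703 , -188.57639511]), np.float64(1.332456288363675))
brass 148 175 228 263
shoulder (array([ 656.26824564, -192.54530899]), np.float64(0.7391663932639116))
foot 136 189 228 274
foot (array([ 656.16238493, -192.67810954]), np.float64(0.568806488682243))
[ 658.13377763 -191.58697174   65.25191754]
```

View pics/s11.png

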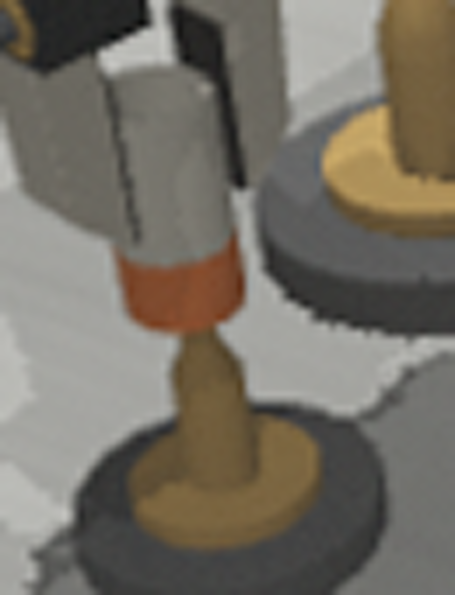

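View pics/m4.png

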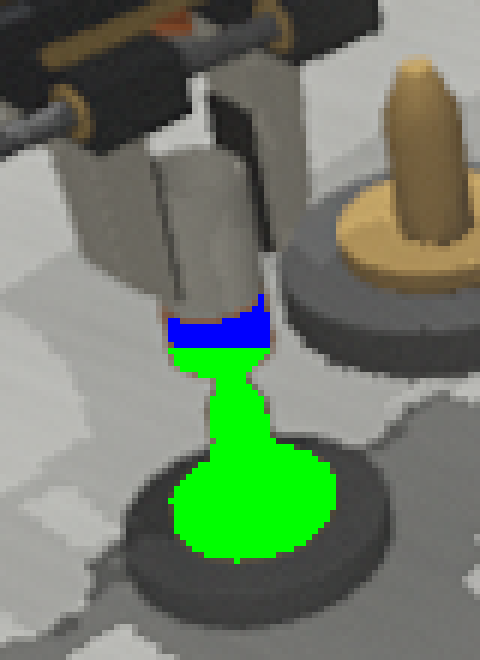

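The crop shows the sleeve's end at about (184,315) and the pin tip at (200,335). Extending the sleeve's axis puts the pin about 1.5 px to its right. The arc fit was poor this time, because the masks touch, so I'll measure the axes from the left and right edges.

```bash
cat > m5.py <<'E'
from h import *
import sys
s=Cam("scene"); st=get_state(); z=st["tcp_pos"][2]
# colour distance channel: saturation, subpixel crossings per row around a mid column
S=s.hsv[...,1].astype(float)
ch=s.img[...,0].astype(float)-s.img[...,2]   # R-B
def edges(rows,x0,xa,xb,th):
    out=[]
    for y in rows:
        r=ch[y]; k=x0
        while r[k-1]>=th and k>xa:k-=1
        a=k-1+(th-r[k-1])/(r[k]-r[k-1]); k=x0
        while r[k+1]>=th and k<xb:k+=1
        b=k+(r[k]-th)/(r[k]-r[k+1]); out.append((y,round(a,2),round(b,2),round((a+b)/2,2),round(b-a,2)))
    return np.array(out)
y0,y1=int(sys.argv[1]),int(sys.argv[2])
E1=edges(range(y0,y1),157,140,175,30); print(E1.tolist())
E2=edges(range(236,248),160,145,180,25); print(E2.tolist())
P=np.array([[656.2,-192.5,zz] for zz in (64,50,40,30,20)]); print("pin model (656.2,-192.5)",s.proj(P).round(2).tolist())
print("model (656,-190.2)",s.proj(P+[-.2,2.3,0]).round(2).tolist())
print("z",z, ch[225:238,157].tolist())
E
python3 m5.py 222 232
```

```text
[[222.0, 154.43, 164.11, 159.27, 9.68], [223.0, 146.12, 164.28, 155.2, 18.16], [224.0, 146.22, 164.44, 155.33, 18.22], [225.0, 146.29, 164.54, 155.42, 18.25], [226.0, 146.55, 164.55, 155.55, 18.0], [227.0, 147.04, 164.55, 155.79, 17.51], [228.0, 147.08, 164.04, 155.56, 16.96], [229.0, 147.19, 163.08, 155.13, 15.9], [230.0, 148.03, 161.65, 154.84, 13.62], [231.0, 149.3, 159.96, 154.63, 10.66]]
[[236.0, 154.58, 163.29, 158.94, 8.71], [237.0, 154.35, 163.83, 159.09, 9.48], [238.0, 154.21, 164.17, 159.19, 9.95], [239.0, 154.25, 164.46, 159.35, 10.21], [240.0, 154.31, 164.5, 159.41, 10.19], [241.0, 154.48, 164.56, 159.52, 10.08], [242.0, 154.54, 164.83, 159.68, 10.28], [243.0, 154.84, 165.05, 159.94, 10.21], [244.0, 154.81, 165.92, 160.37, 11.11], [245.0, 154.78, 171.26, 163.02, 16.48], [246.0, 154.59, 173.0, 163.8, 18.41], [247.0, 152.8, 174.04, 163.42, 21.24]]
pin model (656.2,-192.5) [[158.08, 232.08], [159.29, 238.47], [160.14, 242.96], [160.98, 247.38], [161.8, 251.74]]
model (656,-190.2) [[159.15, 232.4], [160.35, 238.8], [161.2, 243.29], [162.02, 247.71], [162.84, 252.07]]
z 65.49925775296035 [85.0, 85.0, 87.0, 87.0, 86.0, 86.0, 89.0, 61.0, 44.0, 50.0, 51.0, 50.0, 49.0]
```

Run:
```python
from h import *
s=Cam("scene"); z=get_state()["tcp_pos"][2]; print(get_state()["tcp_pos"])
for dz in (9.3,10.3,11.3): print(s.plane([155.67,227.0],z+dz).round(1))
# exact ellipse offset: near arc bottom vs centre
a=np.linspace(0,2*np.pi,721); c=np.array([656.,-191.,75.8]); u=s.proj(c+15*np.c_[np.cos(a),np.sin(a),0*a]); print(u.max(0)-s.proj(c), u.min(0)-s.proj(c), u[u[:,1].argmax()]-s.proj(c))
print(s.proj([[656.2,-192.5,75.8]]))
```

```text
[ 658.29219299 -191.96481136   65.35743674]
[[ 657.2 -195.    74.7]]
[[ 658.2 -193.8   75.7]]
[[ 659.2 -192.7   76.7]]
[[8.83886656 5.03763116]] [[-8.90968162 -4.87323994]] [[-1.97550456  5.03763116]]
[[157.0439515 226.5812477]]
```

The sleeve is at (658.2,-193.8) against the pin at (656.2,-192.5), so I shift (-2,+1.3). That also agrees with the top view's gauge position. Now I descend over the taper, watching the force.

```bash
python3 -m handwheel '[[-2,1.3,0,0,0,0,25],[-2,1.3,0,0,0,0,25],[-2,1.3,-6,0,0,0,25],[-2,1.3,-12,0,0,0,25],[-2,1.3,-18,0,0,0,25],[-2,1.3,-18,0,0,0,25]]' 30; python3 m5.py 228 242 | head -1;  python3 - <<'E'
from h import *
print(get_state()["tcp_pos"],get_state()["wrist_force"]);s=Cam("scene"); crop(s,130,185,65,85,7,"pics/s12.png")
E
```

```text
clock: 7.6
tcp_pos: [654.9, -190.3, 44.3]
orientation: [-3.141, 0.003, -0.193]
wrist_force: [0.5, -0.0, 0.3]
grip_width: 28.7
[[228.0, 136.0, 178.0, 157.0, 42.0], [229.0, 176.0, -inf, -inf, -inf], [230.0, inf, 137.0, inf, -inf], [231.0, inf, 181.0, inf, -inf], [232.0, 150.11, 167.74, 158.92, 17.63], [233.0, 150.24, 168.08, 159.16, 17.84], [234.0, 150.3, 168.28, 159.29, 17.98], [235.0, 150.93, 168.29, 159.61, 17.37], [236.0, 151.09, 167.91, 159.5, 16.82], [237.0, 151.1, 167.67, 159.38, 16.56], [238.0, 151.2, 166.77, 158.98, 15.58], [239.0, 152.03, 165.69, 158.86, 13.67], [240.0, 153.37, 164.6, 158.99, 11.24], [241.0, 154.42, 164.33, 159.38, 9.91]]
[ 655.22344676 -190.43689474   45.03606772] [-0.35371124 -0.10480702 -0.50744025]m5.py:14: RuntimeWarning: divide by zero encountered in scalar divide
  b=k+(r[k]-th)/(r[k]-r[k+1]); out.append((y,round(a,2),round(b,2),round((a+b)/2,2),round(b-a,2)))
m5.py:12: RuntimeWarning: divide by zero encountered in scalar divide
  a=k-1+(th-r[k-1])/(r[k]-r[k-1]); k=x0
```

View pics/s12.png

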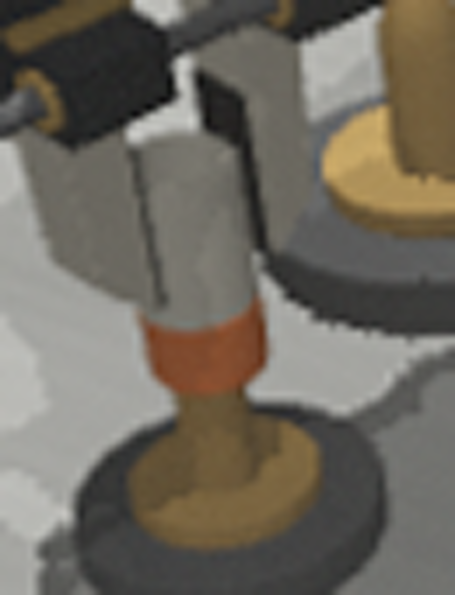

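The sleeve is now over the pin with no contact force (<0.6 N) and about 0.6 px right of the pin axis. I'll nudge (+0.5,-0.8) and continue down to just above the shoulder.

```bash
python3 -m handwheel '[[0.5,-0.8,0,0,0,0,25],[0.5,-0.8,-6,0,0,0,25],[0.5,-0.8,-12,0,0,0,25],[0.5,-0.8,-18,0,0,0,25],[0.5,-0.8,-24,0,0,0,25],[0.5,-0.8,-30,0,0,0,25],[0.5,-0.8,-30,0,0,0,25]]' 30;  python3 - <<'E'
from h import *
print(get_state()["tcp_pos"],get_state()["wrist_force"]);s=Cam("scene"); crop(s,130,185,65,85,7,"pics/s13.png")
E
```

```text
clock: 8.4
tcp_pos: [655.5, -191.1, 14.6]
orientation: [-3.141, 0.002, -0.192]
wrist_force: [0.4, -0.0, -0.8]
grip_width: 28.9
[ 655.48386627 -191.09777936   14.64103359] [ 0.35347417 -0.00871164 -0.81458733]
```

View pics/s13.png

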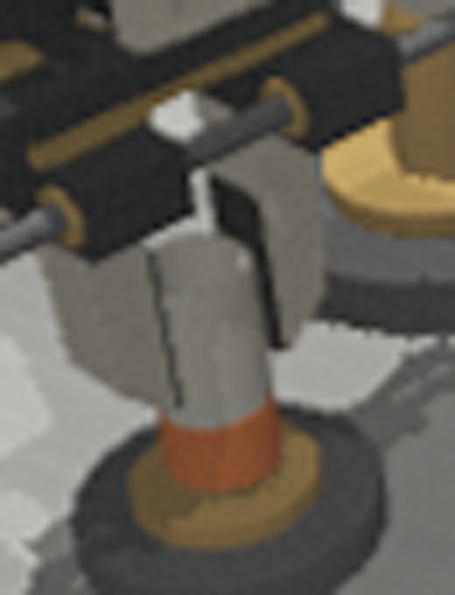

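It's sliding freely, about 5 mm above the shoulder. Down gently until it touches.

```bash
python3 -m handwheel '[[0,0,-2,0,0,0,25],[0,0,-4,0,0,0,25],[0,0,-5,0,0,0,25],[0,0,-5,0,0,0,25],[0,0,-5,0,0,0,25]]' 30
```

```text
clock: 8.95
tcp_pos: [656.3, -191.4, 11.1]
orientation: [3.142, -0.0, -0.193]
wrist_force: [0.2, -0.5, -0.7]
grip_width: 28.9
```

```bash
python3 -m handwheel '[[0,0,-1,0,0,0,25],[0,0,-2,0,0,0,25],[0,0,-2,0,0,0,25],[0,0,-2,0,0,0,25]]' 30
python3 - <<'E'
from h import *
for i in range(1): print(get_state()["tcp_pos"],get_state()["wrist_force"])
s=Cam("scene"); crop(s,130,185,65,85,7,"pics/s14.png"); print(get_state()["tcp_pos"],get_state()["wrist_force"])
E
```

```text
clock: 9.35
tcp_pos: [656.5, -191.6, 10.2]
orientation: [3.141, -0.001, -0.193]
wrist_force: [-1.3, 0.5, 5.6]
grip_width: 28.8
[ 656.49189869 -191.58713232   10.22564093] [-1.27086137  0.46945765  5.61858018]
[ 656.49152718 -191.55255384   10.25728475] [-2.07358204  0.58399028  6.36869544]
```

View pics/s14.png

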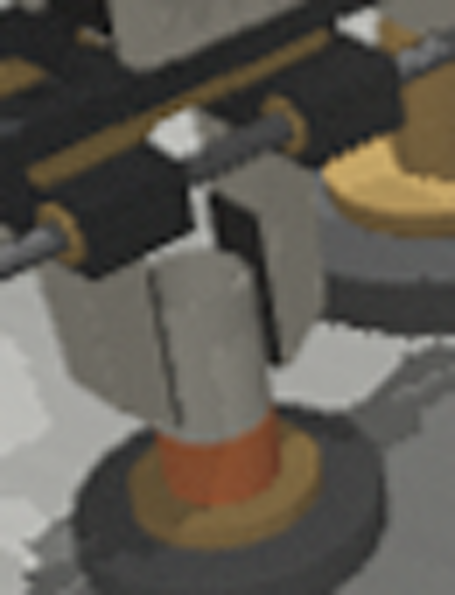

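Contact at reported z=10.2, where I expected 9.7. The image shows the orange end down on the brass. I'll press slightly to be sure it is home.

```bash
python3 -m handwheel '[[0,0,-1,0,0,0,25],[0,0,-1,0,0,0,25],[0,0,-1,0,0,0,25],[0,0,-1,0,0,0,25],[0,0,-1,0,0,0,25]]' 30
python3 - <<'E'
from h import *
s=Cam("scene"); ch=s.img[...,0].astype(int)-s.img[...,2]
print([(y,ch[y,161],s.hsv[y,161].tolist()) for y in range(246,266)])
c=np.array([656.3,-192.4,20.]); a=np.linspace(0,6.283,361); u=s.proj(c+15*np.c_[np.cos(a),np.sin(a),0*a]); print("expected arc bottom at home",u[:,1].max(),s.proj(c))
E
```

```text
clock: 9.9
tcp_pos: [656.6, -191.6, 10.2]
orientation: [3.141, -0.002, -0.192]
wrist_force: [-4.5, 0.4, 10.6]
grip_width: 28.5
[(246, np.int64(8), [26, 18, 116]), (247, np.int64(14), [19, 31, 117]), (248, np.int64(58), [10, 118, 125]), (249, np.int64(84), [10, 170, 126]), (250, np.int64(85), [10, 165, 131]), (251, np.int64(86), [10, 164, 134]), (252, np.int64(87), [11, 168, 132]), (253, np.int64(88), [11, 166, 135]), (254, np.int64(90), [10, 168, 137]), (255, np.int64(90), [10, 169, 136]), (256, np.int64(94), [11, 169, 142]), (257, np.int64(69), [16, 136, 129]), (258, np.int64(58), [20, 122, 121]), (259, np.int64(59), [19, 122, 123]), (260, np.int64(56), [18, 121, 118]), (261, np.int64(53), [19, 120, 113]), (262, np.int64(54), [19, 123, 112]), (263, np.int64(21), [17, 64, 84]), (264, np.int64(0), [150, 8, 68]), (265, np.int64(1), [30, 4, 66])]
expected arc bottom at home 257.0192412373608 [[161.8034274  251.78511052]]
```

The orange edge's lowest arc is at v≈256.8, against 257.0 predicted for sitting on the shoulder. TCP z held still at 10.6 N. It is fully home, so I draw it straight up.

```bash
python3 -m handwheel '[[-0.3,0,5,0,0,0,25],[-0.3,0,18,0,0,0,25],[-0.3,0,31,0,0,0,25],[-0.3,0,44,0,0,0,25],[-0.3,0,57,0,0,0,25],[-0.3,0,80,0,0,0,25],[-0.3,0,120,0,0,0,25],[-0.3,0,160,0,0,0,25],[-0.3,0,190,0,0,0,25],[-0.3,0,190,0,0,0,25]]' 30
python3 - <<'E'
from h import *
print(get_state()["qpos"])
s=Cam("scene"); crop(s,110,90,110,150,4,"pics/s15.png")
E
```

```text
clock: 10.95
tcp_pos: [658.2, -192.3, 205.0]
orientation: [3.139, -0.011, -0.192]
wrist_force: [-0.5, 0.2, 0.8]
grip_width: 28.8
[-3.95891130e-01  6.37174866e-01  9.90499001e-01  5.73144068e-05
  1.50294945e+00 -2.03491037e-01]
```

View pics/s15.png

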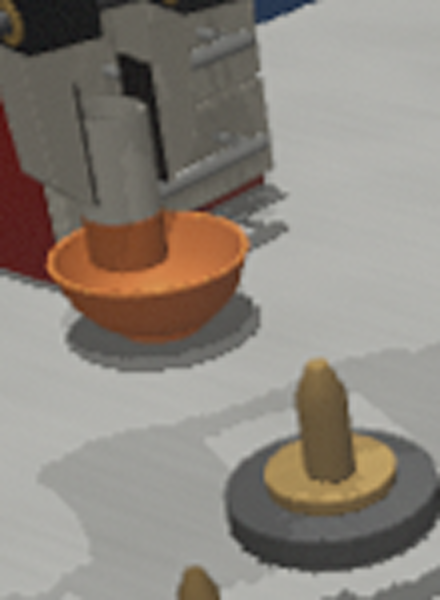

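The sleeve is drawn off cleanly and still held. The orange bowl sits behind it in this view. Now I go to the pre-inspection point, 45 mm further out on the lens axis, tilting 30°.

```bash
python3 -m handwheel '[[-10,40,10,0,0,0,25],[-25,85,10,2,-5,0,25],[-38,130,10,4,-10,0,25],[-50,175,10,6,-15,0,25],[-62,220,10,8,-20,0,25],[-74,270,10,10,-24.5,0,25],[-84,315,10,11.34,-27.78,0,25],[-86.3,337.5,10.5,11.34,-27.78,0,25],[-86.3,337.5,10.5,11.34,-27.78,0,25],[-86.3,337.5,10.5,11.34,-27.78,0,25],[-86.3,337.5,10.5,11.34,-27.78,0,25],[-86.3,337.5,10.5,11.34,-27.78,0,25]]' 30
python3 - <<'E'
from h import *
st=get_state(); print(st["tcp_pos"],st["qpos"],R.from_euler('xyz',st["orientation"]).as_matrix()[:,2])
s=Cam("scene"); crop(s,270,150,150,110,5,"pics/s16.png");t=Cam("top");cv2.imwrite("pics/t16.png",t.bgr)
E
```

```text
clock: 12.2
tcp_pos: [570.0, 144.9, 208.2]
orientation: [-2.835, -0.431, -0.262]
wrist_force: [0.8, 0.3, -0.2]
grip_width: 28.7
[570.04653835 144.92436325 208.1707045 ] [ 0.00348837  0.16352019  1.851466    0.30957618  0.65874457 -0.0029931 ] [ 0.46283011  0.18810247 -0.86625963]
```

View pics/s16.png

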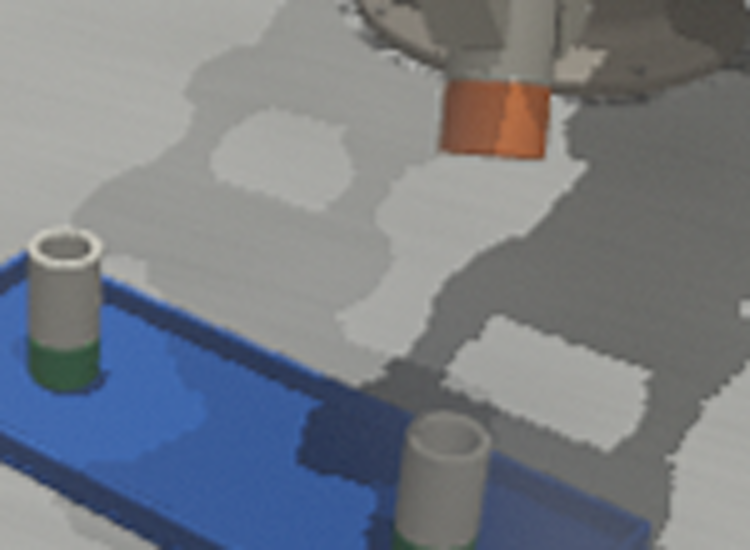

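View pics/t16.png

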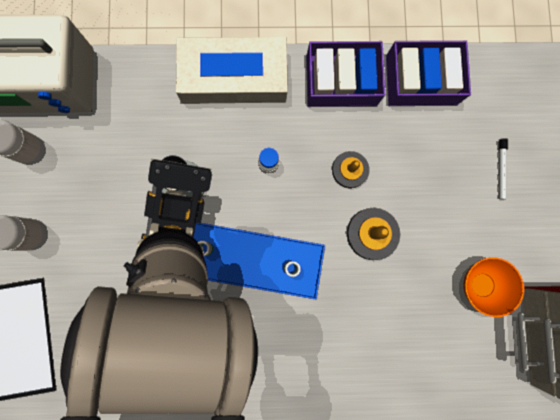

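The scene view shows the sleeve held tilted, with the orange end edge-on at about (369,181). Nothing was disturbed. Now 45 mm in along the lens axis.

```bash
python3 -m handwheel '[[9,3.8,-17,0,0,0,25],[18,7.5,-34,0,0,0,25],[20.8,8.5,-39,0,0,0,25],[20.8,8.5,-39,0,0,0,25],[20.8,8.5,-39,0,0,0,25],[20.8,8.5,-39,0,0,0,25]]' 30
cat > m6.py <<'E'
from h import *
st=get_state(); Rt=R.from_euler('xyz',st["orientation"]).as_matrix(); p=st["tcp_pos"]; print("tcp",p,"toolz",Rt[:,2])
s=Cam("scene"); t=Cam("top")
H=s.hsv; m=((H[...,0]<16)&(H[...,1]>110)&(H[...,2]>50)).astype(np.uint8); m[:150]=0;m[260:]=0;m[:,:330]=0;m[:,420:]=0
n,l,sta,ce=cv2.connectedComponentsWithStats(m); i=1+np.argmax(sta[1:,4]); print("orange",sta[i],ce[i]); 
n_=-Rt[:,2]; E=p+n_*9.8
print("pred end",E,s.proj([E,E+20*n_,E+10*n_]).round(1).tolist())
L=np.array([627.5,169.8,100]); 
print("lens glass px scene",s.proj([[627.2,169.9,100],[628.55,169.4,100]]).round(1).tolist())
crop(s,310,165,100,120,5,"pics/s17.png"); np.save("m.npy",(l==i)); cv2.imwrite("pics/t17.png",t.bgr[100:260,90:290].repeat(4,0).repeat(4,1)[:600,:800])
E
python3 m6.py
```

```text
clock: 12.9
tcp_pos: [590.7, 154.4, 170.5]
orientation: [-2.835, -0.433, -0.261]
wrist_force: [-0.9, -0.4, -1.1]
grip_width: 28.9
tcp [590.68982898 154.41471069 170.51106591] toolz [ 0.46431144  0.18891984 -0.8652885 ]
orange [359 199  19  14 235] [368.49361702 205.33617021]
pred end [586.13957689 152.56329624 178.99089317] [[366.3, 212.1], [367.5, 197.8], [366.9, 205.0]]
lens glass px scene [[361.3, 275.5], [360.6, 275.9]]
```

View pics/s17.png

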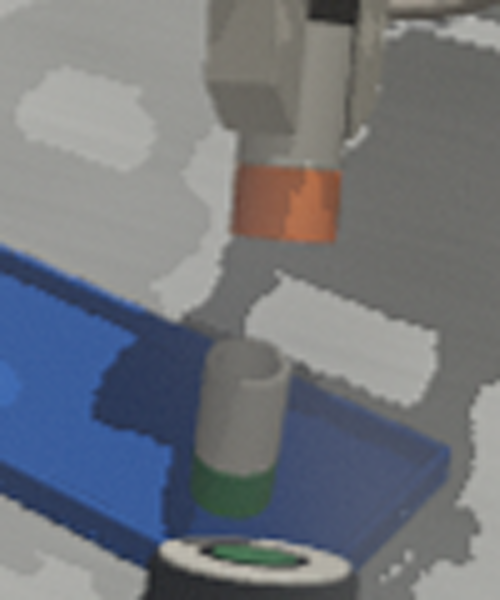

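View pics/t17.png

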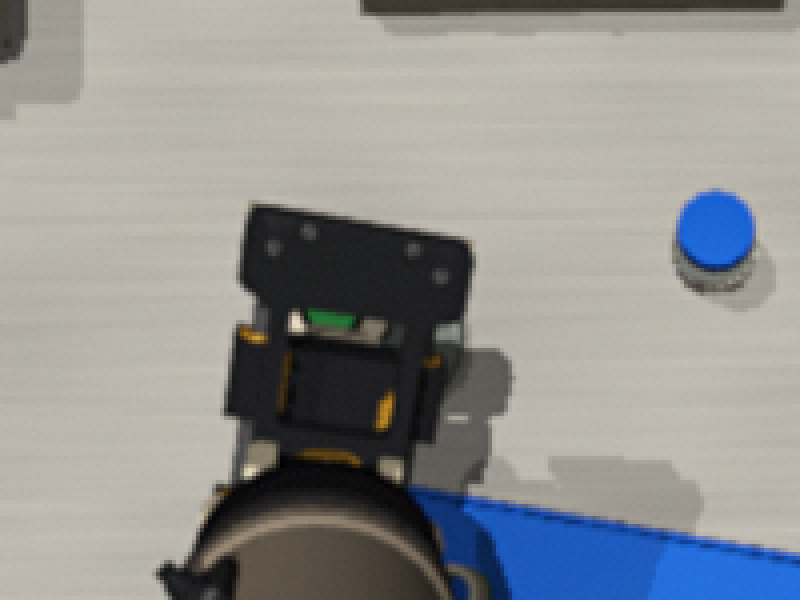

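```bash
cat > m7.py <<'E'
from h import *
s=Cam("scene"); st=get_state(); p=st["tcp_pos"]; n_=-R.from_euler('xyz',st["orientation"]).as_matrix()[:,2]; print("tcp",p.round(2),"n",n_.round(4),"F",st["wrist_force"].round(1))
ch=s.img[...,0].astype(float)-s.img[...,2]; th=40
out=[]
for y in range(197,215):
    r=ch[y]; k=368
    if r[k]<th: continue
    while r[k-1]>=th: k-=1
    a=k-1+(th-r[k-1])/(r[k]-r[k-1]); k=368
    while r[k+1]>=th: k+=1
    b=k+(r[k]-th)/(r[k]-r[k+1]); out.append((y,a,b,(a+b)/2))
out=np.array(out); print(out.round(2).tolist())
q=out[(out[:,0]>=200)&(out[:,0]<=209)]; f=np.polyfit(q[:,0],q[:,3],1); print("midline slope",f, "x at 212",np.polyval(f,212))
for x in (362,365,368,371,374):
    c=ch[:,x]; ys=[y for y in range(205,220) if c[y]>=th>c[y+1]]; ya=[y for y in range(190,206) if c[y]<th<=c[y+1]]
    print(x,"bottom",[round(y+(c[y]-th)/(c[y]-c[y+1]),2) for y in ys],"band top",[round(y+(th-c[y])/(c[y+1]-c[y]),2) for y in ya])
az=np.radians(202.2); n=np.array([.5*np.cos(az),.5*np.sin(az),.8660254]); a=np.linspace(0,2*np.pi,721)
e1=np.array([-np.sin(az),np.cos(az),0]); e2=np.cross(n,e1); C=np.cos(a)[:,None]*e1+np.sin(a)[:,None]*e2
for nm,L in (("scene lens",[628.55,169.4,100]),("tri",[627.2,169.9,100]),("TCP",None)):
    if L is None: E=p+9.8*n_
    else: E=np.array(L)+90*n
    u=s.proj(E+15*C); v=s.proj(E+20*n+15*C); pr=s.proj([E,E+20*n]); sl=(pr[0,0]-pr[1,0])/(pr[0,1]-pr[1,1])
    print(nm,E.round(1),"px",pr.round(2).tolist(),"slope",sl.round(3),"bottom at x",[u[(abs(u[:,0]-x)<.3)][:,1].max().round(2) for x in (362,365,368,371,374)],"bandtop",[v[(abs(v[:,0]-x)<.3)][:,1].max().round(2) for x in (362,365,368,371,374)])
E
python3 m7.py
```

```text
tcp [590.53 154.52 170.27] n [-0.464  -0.189   0.8654] F [-0.5  0.4 -0.6]
[[198.0, 368.0, 368.0, 368.0], [199.0, 357.86, 377.62, 367.74], [200.0, 357.75, 377.81, 367.78], [201.0, 357.5, 377.64, 367.57], [202.0, 357.2, 377.58, 367.39], [203.0, 357.2, 377.51, 367.36], [204.0, 356.96, 377.4, 367.18], [205.0, 356.96, 377.33, 367.15], [206.0, 357.0, 377.17, 367.08], [207.0, 356.91, 377.03, 366.97], [208.0, 356.86, 376.75, 366.8], [209.0, 356.76, 376.67, 366.71], [210.0, 356.77, 376.8, 366.79], [211.0, 356.7, 376.71, 366.71], [212.0, 362.4, 376.65, 369.53]]
midline slope [-1.08452947e-01  3.89378047e+02] x at 212 366.3860219430676
362 bottom [np.float64(211.93)] band top [np.float64(197.79)]
365 bottom [np.float64(212.44)] band top [np.float64(197.97)]
368 bottom [np.float64(212.77)] band top [np.float64(198.0)]
371 bottom [np.float64(213.05)] band top [np.float64(198.12)]
374 bottom [np.float64(213.08)] band top [np.float64(198.59)]
scene lens [586.9 152.4 177.9] px [[365.89, 212.89], [367.08, 198.7]] slope -0.084 bottom at x [np.float64(213.08), np.float64(213.34), np.float64(213.56), np.float64(213.74), np.float64(213.86)] bandtop [np.float64(198.48), np.float64(198.7), np.float64(198.92), np.float64(199.12), np.float64(199.32)]
tri [585.5 152.9 177.9] px [[366.56, 212.54], [367.75, 198.36]] slope -0.084 bottom at x [np.float64(212.64), np.float64(212.92), np.float64(213.15), np.float64(213.34), np.float64(213.48)] bandtop [np.float64(198.07), np.float64(198.3), np.float64(198.52), np.float64(198.73), np.float64(198.93)]
TCP [586.  152.7 178.7] px [[366.37, 212.16], [367.55, 197.97]] slope -0.084 bottom at x [np.float64(212.29), np.float64(212.55), np.float64(212.78), np.float64(212.97), np.float64(213.11)] bandtop [np.float64(197.69), np.float64(197.92), np.float64(198.13), np.float64(198.34), np.float64(198.54)]
```

The TCP prediction and the image agree on the end centre: (366.4,212.2) predicted, (366.4,~212.2) measured. The axis slope may be about 1° off. I'll measure it more precisely against the barrel, using averaged frames.

```bash
cat > m8.py <<'E'
from h import *
cs=[Cam("scene") for _ in range(6)]; s=cs[0]; img=np.mean([c.img.astype(float) for c in cs],0)
st=get_state(); n_=-R.from_euler('xyz',st["orientation"]).as_matrix()[:,2]
az=np.radians(202.2); n=np.array([.5*np.cos(az),.5*np.sin(az),.8660254])
def half(r,x,w=5):   # subpixel location of the half-level crossing near x
    seg=r[x-w:x+w+1]; lo,hi=np.median(seg[:3]),np.median(seg[-3:]); th=(lo+hi)/2; d=seg-th
    k=[i for i in range(len(d)-1) if d[i]*d[i+1]<=0]; k=min(k,key=lambda i:abs(i-w)); return x-w+k+d[k]/(d[k]-d[k+1])
def plane(ch,rows,xl,xr):
    ns=[]
    for x in (xl,xr):
        P=np.array([(half(ch[y],x),y) for y in rows]); f=np.polyfit(P[:,1],P[:,0],1); e=(P[:,0]-np.polyval(f,P[:,1])); ok=abs(e)<2*e.std()+1e-6; f,cov=np.polyfit(P[ok,1],P[ok,0],1,cov=True); print("slope",f[0].round(4),"+-",np.sqrt(cov[0,0]).round(4))
        a,b=[s.ray([np.polyval(f,y),y])[0] for y in (rows[0],rows[-1])]; c=np.cross(a,b); c/=np.linalg.norm(c); ns.append(c*np.sign(c[2]) if 0 else c)
    m=ns[0]+ns[1]; return m/np.linalg.norm(m)
rb=img[...,0]-img[...,2]; g=img.mean(2)
m1=plane(rb,range(200,211),357,377); print("sleeve: plane-vs-lens axis deg",np.degrees(np.arcsin(m1@n)),"vs tool axis",np.degrees(np.arcsin(m1@n_)))
m2=plane(g,range(283,301),338,380); print("barrel: deg",np.degrees(np.arcsin(m2@n)),m2)
E
python3 m8.py
```

```text
slope -0.0459 +- 0.0063
slope -0.1081 +- 0.0059
sleeve: plane-vs-lens axis deg -0.3860937043144201 vs tool axis -0.3859428113483673
slope -0.0445 +- 0.0179
slope -0.0943 +- 0.0048
barrel: deg -0.7959076304440019 [ 0.31038406 -0.94889352 -0.05712114]
```

The sleeve axis is within about 0.4° of the lens axis in this view. The end needs only (+0.2,0,-0.7) mm. I'll trim, settle and do final checks.

```bash
python3 -m handwheel '[[0.2,0,-0.7,0,0,0,25],[0.2,0,-0.7,0,0,0,25],[0.2,0,-0.7,0,0,0,25],[0.2,0,-0.7,0,0,0,25],[0.2,0,-0.7,0,0,0,25],[0.2,0,-0.7,0,0,0,25]]' 30; python3 m7.py
python3 - <<'E'
from h import *
s=Cam("scene"); cv2.imwrite("pics/s18.png",s.bgr); print(get_state()["dq"].round(4),get_state()["grip_width"],get_state()["clock"])
E
```

```text
clock: 13.95
tcp_pos: [590.6, 154.6, 168.8]
orientation: [-2.835, -0.432, -0.26]
wrist_force: [-0.0, -0.5, -0.6]
grip_width: 28.5
tcp [590.65 154.57 168.87] n [-0.4631 -0.189   0.8659] F [0.2 0.5 0.4]
[[200.0, 357.79, 377.58, 367.68], [201.0, 357.8, 377.7, 367.75], [202.0, 357.44, 377.59, 367.52], [203.0, 357.17, 377.48, 367.32], [204.0, 357.0, 377.4, 367.2], [205.0, 356.93, 377.36, 367.14], [206.0, 356.97, 377.16, 367.06], [207.0, 356.93, 377.06, 367.0], [208.0, 356.87, 376.72, 366.79], [209.0, 356.86, 376.65, 366.75], [210.0, 356.77, 376.7, 366.74], [211.0, 356.62, 376.67, 366.65], [212.0, 356.78, 376.57, 366.67], [213.0, 362.2, 376.58, 369.39]]
midline slope [-1.12154977e-01  3.90158321e+02] x at 212 366.3814654773431
362 bottom [np.float64(212.93)] band top [np.float64(198.82)]
365 bottom [np.float64(213.43)] band top [np.float64(199.03)]
368 bottom [np.float64(213.85)] band top [np.float64(199.09)]
371 bottom [np.float64(214.02)] band top [np.float64(199.24)]
374 bottom [np.float64(214.08)] band top [np.float64(199.57)]
scene lens [586.9 152.4 177.9] px [[365.89, 212.89], [367.0
[... 215 characters left out ...]
(199.12), np.float64(199.32)]
tri [585.5 152.9 177.9] px [[366.56, 212.54], [367.75, 198.36]] slope -0.084 bottom at x [np.float64(212.64), np.float64(212.92), np.float64(213.15), np.float64(213.34), np.float64(213.48)] bandtop [np.float64(198.07), np.float64(198.3), np.float64(198.52), np.float64(198.73), np.float64(198.93)]
TCP [586.1 152.7 177.4] px [[366.25, 213.05], [367.44, 198.87]] slope -0.084 bottom at x [np.float64(213.2), np.float64(213.46), np.float64(213.69), np.float64(213.88), np.float64(214.01)] bandtop [np.float64(198.62), np.float64(198.85), np.float64(199.07), np.float64(199.27), np.float64(199.47)]
[ 0.0002  0.0012 -0.0009 -0.0021  0.0007  0.0001] 28.906447219217043 14.05
```

View pics/s18.png

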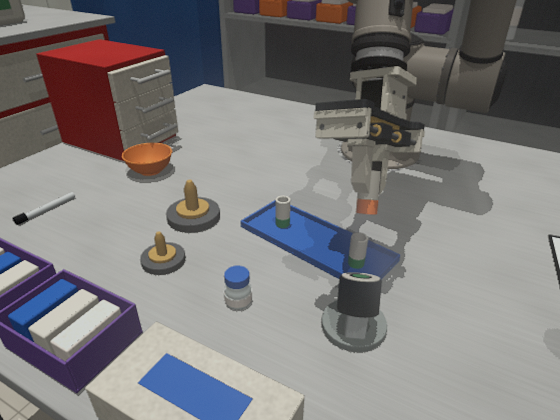

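The final view shows the orange end at (367,213) facing the lens at (361,276), both green sleeves standing, and the camera untouched. The remaining position error is about 0.5 mm and the arm is still, so I'm handing in.

```bash
python3 -c "
from cell import ctrl
print(ctrl.finish_job())"
```

```text
the job is handed in; nothing more can be done
None
```

The job is handed in at about 14 s on the robot's clock. The orange sleeve was tested on the small gauge pin and is now held steady in front of the inspection lens.

**Gauge test:** The sleeve slid freely over the pin. It stopped on the shoulder at 10.6 N and did not move further under push. Its lower edge was within 0.3 px of where it should appear when fully home. I then drew it straight off.

**Final hold:**

| Check | Result |
|---|---|
| Grip opening | 28.9 mm, arm still, outside force under 1 N |
| Orange end from lens glass | about 89.5–90 mm against the 90 mm asked |
| Position against the lens axis | within about 1 mm |
| Angle to the lens axis | about 0.4° off, as far as the scene camera can tell |
| Rest of the scene | both green sleeves standing; camera not touched |

**Checks that failed or disagreed:**
- **First grasp:** It closed on nothing. The images showed the real fingertips about 38 mm behind the reported TCP, so I went lower and worked from the images from then on.
- **Two cameras:** They disagreed by 1–2 mm on the lens position. I used a value between them.
- **Axis angle:** A rougher measurement put the sleeve's tilt at about 1.5° rather than 0.4°. The top camera was blocked by the gripper, so tilt along the scene camera's line of sight rests on the robot's own orientation reading.

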